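Tip a ground block out of its nest and set it up for a straightness check

TASK

Set up the steel block with two holes for a light-gap check. Press down its end over the well in the black case so that the block rocks up and stays tipped, lift it out with the gripper and lay it down flat on the granite plate without letting it fall; then stand the I-section straightedge upright on the plate, flush along one long side of the block and covering that side's full length, and let go of both. Leave the other two blocks level in their nests and do not disturb the loupe, the caliper or the screw tub.

Things in the scene. Friction and masses are not known exactly. Their poses are not given: they have to be found in the camera images.
- block_case: Fixed black plastic case, 115 x 133 x 48 mm (x, y, z), origin at the centre of its underside. Three parallel pockets along x, at y = -42, 0, +42 mm, each 97 mm long and 29 mm wide, hold one ground block each, 1.5 mm free beside it, its top 1 mm below the case top: no room for fingers. The press wells are at the +x end (away from the robot).
- ridge (a point): Ridge across the middle pocket's floor: case x = -4.5, y = 0, z = 27 mm; axes as the case's. On its -x side the floor is level; on its +x side it falls as a 33 degree ramp, the press well. The other pockets are alike. A block is balanced 3 mm to the -x side; pushed over, it stays on the ramp by itself, -x end up, tilted 33 degrees, slid up to 3 mm down the ramp.
- press_point (a point): Point at the case top over the middle well: case x = 29.5, y = 0, z = 48 mm; axes as the case's; the other wells 42 mm to either side. A closed gripper's flat tip (20 to 30 mm) pressed here to 9 mm below the case top rocks the block over (a pointed tip: up to 13 mm; under 5 N). Here (x = 7 to 48 mm) the pocket is 38 mm wide: room for that tip, not for fingers beside the block.
- two_hole_block: Block to set up: loose ground steel, 80 x 26 x 20 mm (x, y, z), 0.32 kg, two 12 mm holes through its top at x = -22 and +22 mm. Origin at the centre of its underside, z out of its top. Starts level in any one pocket, x along the case's x, origin at case x = -7.5 mm. Tipped, its raised end's lower edge is about 2 mm, its upper edge 18 mm above the case top.
- straightedge: Loose steel I-section straightedge, 120 long (x), 24 wide (y), 40 mm high (z), 0.45 kg, standing on the bench. Origin at the centre of its underside. Lower flange 8 mm high, 6 mm web with four holes, upper flange z = 30 to 40 mm: gripped there, the fingers clear the 20 mm high block beside it. Flush along the block, its axis is 25 mm from the block's.
- one_hole_block: Loose ground steel block of the same size and mass with one 12 mm hole in its middle, in another pocket; stays there, level. Origin at the centre of its underside.
- plain_block: Loose ground steel block of the same size and mass without holes, in another pocket; stays there, level. Origin at the centre of its underside.
- granite_plate: Fixed dark grey granite inspection plate, 120 x 200 x 30 mm (x, y, z), origin at the centre of its underside, its flat top 30 mm above the origin; room for block and straightedge along its y. Right behind it (from x = 0.51 m of the base frame, y = -0.19 to 0.15 m) stands the printer, 122 mm high: lift things over it between plate and straightedge.
- loupe: Loose black eye loupe, 33 mm across, 32 mm high, standing on the bench between plate and case; origin at the centre of its underside.
- caliper: Loose steel vernier caliper, 77 x 205 x 11 mm, lying on the bench behind the case; origin at the centre of its underside, y along its length.
- tub: Loose small white screw tub with a black cap, 33 mm across, 36 mm high, on the bench beside and behind the case; origin at the centre of its underside.
Not all that is in view belongs to the job. Leave any brown look-alike of the one_hole_block alone.

How it is judged (in metres and radians):
On the way, in this order (a step that is already met when the one before it is completed fails the run):
1. the block with two holes is tipped up in its pocket, its end pressed down into the well (angle between two_hole_block's own z axis and vertical above 0.5 rad and z of two_hole_block in the frame of block_case below 0.034 m and x of two_hole_block in the frame of block_case between -0.02 and 0.02 m), for 0.2 s.
2. the block is lifted clear of the case in the fingers (z of two_hole_block in the frame of block_case above 0.06 m and contact force between the fingers and two_hole_block above 1 N), for 0.1 s.
3. the block lies flat on the granite plate, released (z of two_hole_block in the frame of granite_plate between 0.027 and 0.033 m and angle between two_hole_block's own z axis and vertical below 0.05 rad and x of two_hole_block in the frame of granite_plate between -0.06 and 0.06 m and y of two_hole_block in the frame of granite_plate between -0.1 and 0.1 m and contact force between the fingers and two_hole_block below 0.1 N), for 0.2 s.
4. the straightedge is carried in the fingers to the plate (horizontal distance between straightedge and granite_plate below 0.12 m and z of straightedge in the frame of granite_plate above 0.034 m and contact force between the fingers and straightedge above 1 N), for 0.05 s.
At the end, for the whole second after the job is handed in: The two-hole block lies flat on the plate (within 3 mm, 0.05 rad); the straightedge stands upright on the plate along its long side: parallel within 0.025 rad, gap under 1.5 mm, whole length covered (centres within 21 mm). Both released, at rest. The other two blocks lie level in their pockets (z of two_hole_block in the frame of granite_plate between 0.027 and 0.033 m and angle between each of two_hole_block, straightedge, plain_block, one_hole_block's own z axis and vertical below 0.05 rad and z of straightedge in the frame of granite_plate between 0.027 and 0.033 m and angle between the x axis of straightedge and the x axis of two_hole_block, either way round below 0.025 rad and (y of straightedge in the frame of two_hole_block between 0.0235 and 0.0265 m or y of straightedge in the frame of two_hole_block between -0.0265 and -0.0235 m) and x of straightedge in the frame of two_hole_block between -0.021 and 0.021 m and z of plain_block in the frame of block_case between 0.025 and 0.029 m and distance of each of plain_block, one_hole_block from where it was at the start of the episode below 0.008 m and z of one_hole_block in the frame of block_case between 0.025 and 0.029 m and linear speed of each of two_hole_block, straightedge below 0.01 m/s); the robot touches nothing.
It fails at once if another block is tipped or taken out (angle between any of plain_block, one_hole_block's own z axis and vertical above 0.25 rad or distance of any of plain_block, one_hole_block from where it was at the start of the episode above 0.02 m).
It fails at once if the block with two holes is let fall outside the case (horizontal distance between two_hole_block and block_case above 0.1 m and contact force between the fingers and two_hole_block below 0.05 N and (angular speed of two_hole_block above 7 rad/s or linear speed of two_hole_block above 0.4 m/s)).
It fails at once if the loupe, the caliper or the screw tub is disturbed (distance of any of loupe, caliper, tub from where it was at the start of the episode above 0.02 m).
It also fails if it takes over 64 s, if anything falls off the work surface, if the arm or the gripper's body presses on something with over 40 N, if the wrist force passes 120 N, or if a joint passes its speed limit or range.

ROBOT

A 7-joint arm with a two-finger parallel gripper is mounted at the origin on a cart in front of the work surface, level with it; the furniture and walls round the work are solid. World frame = base frame: x ahead of the robot, y to its left, z up, the work surface at z = 0. Lengths are in mm, angles in rad, forces in N, time in s.
With the tool pointing down it reaches from about 400 to 875 mm from the base axis. Payload 4.4 kg.
Tool frame: the origin (TCP) lies midway between the tips of the shut fingers; the grasp point (between the pads) lies 19 mm behind it; z points along the fingers, y is the line along which they close (so a half turn about z gives the same grasp; the last joint's range is limited). The gripper opens to 85 mm and grips with 20 to 120 N. Pads are 22 mm wide; open, the fingers measure 114 mm over their backs; the gripper's body (76 mm by 85 mm) begins 54 mm behind the grasp point. The pads swing forward as they close: fully open they stand 13 mm farther back than shut.
Start: joints at [-1.263, 0.628, 0.038, 1.517, -0.027, 0.996, -0.02], TCP at [237.329, 605.139, 231.313] pointing down, gripper open.
Joint ranges: [-3.06, 3.06], [-0.37, 2.12], [-1.25, 1.32], [0.18, 2.47], [-1.1, 4.24], [0.23, 1.98], [-2.94, 2.94]. Speed limits (rad/s): [2.57, 2.57, 3.14, 3.14, 3.14, 3.14, 3.14].

INTERFACE

Orientations are given as [roll, pitch, yaw] about the fixed x, y, z axes, in that order (R = Rz(yaw) Ry(pitch) Rx(roll)).
In Python, from cell import ctrl, get_image, get_calibration gives the robot as it stands.
- The arm moves only by the shell command python3 -m creep 'ROWS'. ROWS is JSON, a list of rows, each an object of numbers: "dx", "dy", "dz": the shift along the world's x, y, z normalised to -1 to 1, where 1 is 0.4 m; "rx", "ry", "rz": the turn, a rotation vector about the world's x, y, z normalised to -1 to 1, where 1 is 2 pi rad; "grip": the closure, from -1 (fully open) to 1 (shut). A call has exactly 5 rows; each row is the pose to reach, as a shift and turn from the pose commanded when the call began, turning the shorter way round; what a row does not reach only later rows make up. A row lasts 1/8 s, in which the tool goes at most 62.5 mm and 10.7 degrees, less where a joint would pass 70% of its speed; a pose out of reach is approached as far as the arm can. A call with a number of a shift or a turn outside -1 to 1 is refused whole. A call with a gripper value outside its range is refused whole. The fingers move at their own pace and stop on an object; the grip force is fixed at half the most. Time passes only in rows, so rows that repeat a pose let the fingers close, or fill a call up. It gives the time, the measured TCP pose, the force, the opening and the grip force at its end, in the units of the state.
- ctrl.read_state(): the state, without advancing time (a new reading comes with each control period).
- get_image(name): name is "scene" or "top" or "wrist"; returns the picture (420x560x3 uint8, red, green, blue); there is no depth.
- get_calibration(name): a dict with "mtx" (3x3 intrinsics, pixels), "world_from_camera" (4x4, takes a point from camera to world coordinates). Camera axes: x right, y down, z forward; pixel columns grow to the right and rows downward; lengths in mm; the calibration is good to about 2 mm. A picture is of the moment at which its call begins: read the wrist's pose just before it. get_calibration takes no time and is no camera call; for the wrist camera it gives the pose at the moment of the call.
- ctrl.finish_job(): hands the job in; it is judged then, once.
The state is a dict: "clock": time; "qpos": joint angles; "qd": joint speeds; "tau": joint torques, N m; "eef_pos": TCP position; "tool_rot": TCP orientation; "force": force on the tool from outside, world axes, zero at the start; "torque": the same for the moment, N m; "width": finger opening in mm; "gripper_force": force on a finger pad.
Only numpy, scipy, OpenCV 4.12 (cv2) and the standard library are available. Lean on these libraries where they do the work, as an engineer would, in place of code of your own. Each camera call takes 0.05 s, during which the arm holds its last target. There are 200 camera calls.

## Working session

There is one attempt and no reset: what is moved stays moved. The work goes in short steps, Python scripts to look and compute and a shell command to move; the robot and the scene stay as the last step left them, time stands still between calls to the robot, and variables do not carry over. Pictures are saved under pics/ and viewed, at most 10 in all, crops included, and the job is handed in when it is done.

```bash
mkdir -p pics; ls; python3 - <<'E'
from cell import ctrl,get_image,get_calibration
import cv2,numpy as np
s=ctrl.read_state();print(s['clock'],s['eef_pos'],s['tool_rot'],s['width'],s['force'])
for n in ('top','scene'):
    cv2.imwrite(f'pics/{n}0.png',cv2.cvtColor(get_image(n),cv2.COLOR_RGB2BGR))
    c=get_calibration(n);print(n,np.round(c['mtx'],1).tolist(),np.round(c['world_from_camera'],3).tolist())
E
```

```text
pics
0.0 [237.11145011 604.56833887 230.40964611] [-3.13978114e+00  5.09038787e-05  2.76780248e+00] 85.17496286906027 [-0.17350159 -0.45040485 -0.61645896]
top [[444.0, 0.0, 286.3], [0.0, 444.0, 201.8], [0.0, 0.0, 1.0]] [[0.003, -1.0, 0.031, 491.657], [-1.0, -0.003, -0.002, 212.653], [0.002, -0.031, -1.0, 1141.662], [0.0, 0.0, 0.0, 1.0]]
scene [[458.0, 0.0, 275.3], [0.0, 458.0, 213.6], [0.0, 0.0, 1.0]] [[0.678, -0.565, 0.471, 124.385], [-0.735, -0.533, 0.419, -154.91], [0.014, -0.63, -0.776, 751.439], [0.0, 0.0, 0.0, 1.0]]
```

View pics/top0.png

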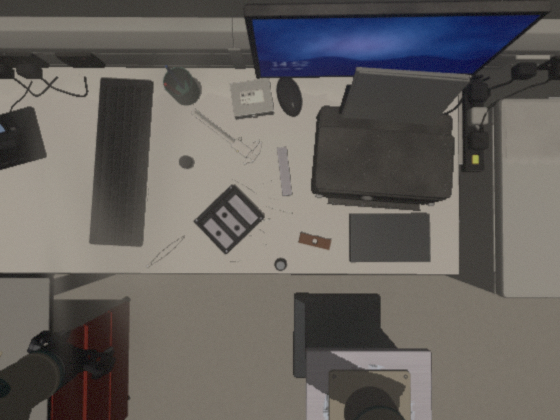

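View pics/scene0.png

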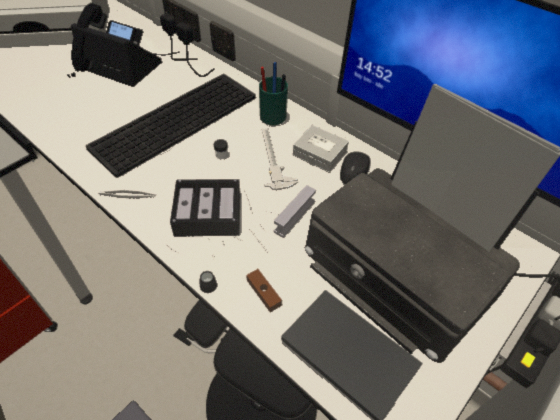

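The top view shows the case at about (229,219), turned about 40°. The straightedge is at (285,171), the plate at (389,237), the loupe at (280,265), the caliper at (230,135), the tub at (186,162) and the brown decoy at (315,241). Next I zoom in and localise roughly.

```bash
cat > h.py <<'E'
import cv2,numpy as np
from cell import ctrl,get_image,get_calibration
def grab(n,name=None):
    c=get_calibration(n); im=cv2.cvtColor(get_image(n),cv2.COLOR_RGB2BGR)
    if name: cv2.imwrite(f'pics/{name}.png',im)
    np.savez(f'pics/{name or n}.npz',K=c['mtx'],T=c['world_from_camera'])
    return im,np.array(c['mtx']),np.array(c['world_from_camera'])
def cal(name): d=np.load(f'pics/{name}.npz'); return d['K'],d['T']
def ray(uv,K,T):
    d=T[:3,:3]@np.linalg.solve(K,np.array([uv[0],uv[1],1.])); return T[:3,3],d/np.linalg.norm(d)
def onz(uv,K,T,z):
    o,d=ray(uv,K,T); return o+d*(z-o[2])/d[2]
def tri(obs):  # [(uv,K,T)]
    A=0;b=0
    for uv,K,T in obs:
        o,d=ray(uv,K,T);P=np.eye(3)-np.outer(d,d);A=A+P;b=b+P@o
    return np.linalg.solve(A,b)
E
python3 - <<'E'
from h import *
for n in('top','scene'):
    c=get_calibration(n);np.savez(f'pics/{n}0.npz',K=c['mtx'],T=c['world_from_camera'])
K,T=cal('top0')
for nm,uv,z in [('case',(229,219),48),('str',(285,171),40),('plate',(389,237),30),('loupe',(280,265),32),('tub',(186,162),36),('cal',(230,135),11)]: print(nm,onz(uv,K,T,z).round())
im=cv2.imread('pics/top0.png')
a=cv2.resize(im[178:260,188:270],(390,390),interpolation=cv2.INTER_CUBIC)
b=cv2.resize(cv2.imread('pics/scene0.png')[165:247,162:244],(390,390),interpolation=cv2.INTER_CUBIC)
cv2.imwrite('pics/crop.png',np.hstack([a,b]))
w,_,T=grab('wrist','w0');print(T.round(2))
E
```

```text
case [483. 351.  48.]
str [603. 214.  40.]
plate [439. -47.  30.]
loupe [369. 226.  32.]
tub [625. 461.  36.]
cal [698. 355.  11.]
[[ 3.6000e-01  8.8000e-01  3.0000e-01  1.5899e+02]
 [ 9.3000e-01 -3.4000e-01 -1.2000e-01  6.3353e+02]
 [-0.0000e+00  3.3000e-01 -9.5000e-01  3.7306e+02]
 [ 0.0000e+00  0.0000e+00  0.0000e+00  1.0000e+00]]
```

View pics/crop.png

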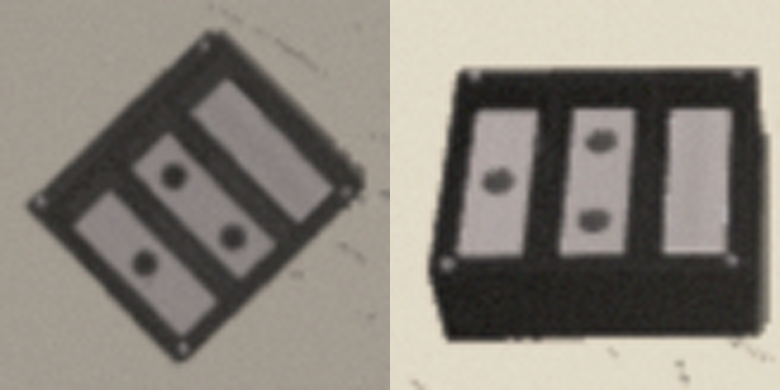

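The two-hole block is in the middle pocket, and the far (upper-left) dark margin marks the well end, so the case yaw is about 42°. I'll move the wrist camera over the case with the tool yawed to match and the fingers shut.

```bash
python3 -m creep '[{"dx":0.1,"dy":-0.12,"rz":-0.03,"grip":1},{"dx":0.2,"dy":-0.25,"rz":-0.06,"grip":1},{"dx":0.3,"dy":-0.37,"rz":-0.09,"grip":1},{"dx":0.4,"dy":-0.49,"rz":-0.12,"grip":1},{"dx":0.5,"dy":-0.61,"rz":-0.145,"grip":1}]'
python3 -m creep '[{"dx":0.06,"dy":-0.07,"rz":-0.029,"grip":1},{"dx":0.06,"dy":-0.07,"rz":-0.058,"grip":1},{"dx":0.06,"dy":-0.07,"rz":-0.087,"grip":1},{"dx":0.06,"dy":-0.07,"rz":-0.116,"grip":1},{"dx":0.06,"dy":-0.07,"rz":-0.145,"grip":1}]'
python3 -m creep '[{"rz":-0.029,"grip":1},{"rz":-0.034,"grip":1},{"rz":-0.034,"grip":1},{"rz":-0.034,"grip":1},{"rz":-0.034,"grip":1}]'
python3 - <<'E'
from h import *
s=ctrl.read_state();print(s['clock'],s['eef_pos'],s['tool_rot'],s['width'],s['qpos'])
w,K,T=grab('wrist','w1');print(K.round(),T.round(2))
E
```

```text
0.15 [237.1240945  604.69161108 230.5820529 ] [-3.14009823e+00 -1.25154333e-05  2.76780550e+00] 85.34472380685581 [-1.26281616  0.62916588  0.03843885  1.51812965 -0.027019    0.99630869
 -0.02000455]
[[368.   0. 276.]
 [  0. 368. 210.]
 [  0.   0.   1.]] [[ 3.6000e-01  8.8000e-01  3.0000e-01  1.5901e+02]
 [ 9.3000e-01 -3.4000e-01 -1.2000e-01  6.3359e+02]
 [-0.0000e+00  3.3000e-01 -9.5000e-01  3.7318e+02]
 [ 0.0000e+00  0.0000e+00  0.0000e+00  1.0000e+00]]$[0]: bad value
$[0]: bad value
$[0]: bad value
```

View pics/w1.png

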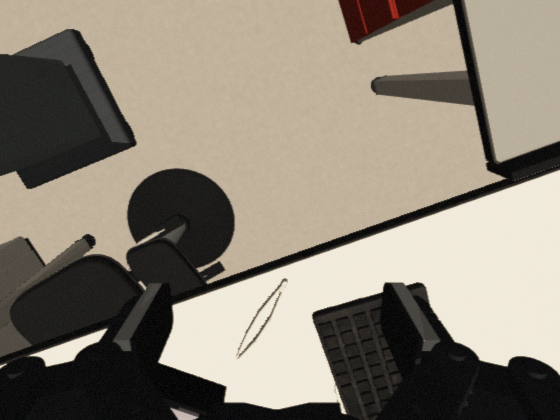

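The picture shows only the start view (open fingers at rows 280 and below): the move was refused. Every key is probably required.

```bash
python3 -m creep '[{"dx":0.1,"dy":-0.12,"dz":0,"rx":0,"ry":0,"rz":-0.03,"grip":1},{"dx":0.2,"dy":-0.25,"dz":0,"rx":0,"ry":0,"rz":-0.06,"grip":1},{"dx":0.3,"dy":-0.37,"dz":0,"rx":0,"ry":0,"rz":-0.09,"grip":1},{"dx":0.4,"dy":-0.49,"dz":0,"rx":0,"ry":0,"rz":-0.12,"grip":1},{"dx":0.5,"dy":-0.61,"dz":0,"rx":0,"ry":0,"rz":-0.145,"grip":1}]'

```

```text
clock: 0.82
eef_pos: [436.4, 361.9, 231.4]
tool_rot: [3.141, -0.0, 1.851]
force: [0.5, 0.4, -0.4]
width: -0.2
gripper_force: 0.0
```

```bash
python3 -m creep '[{"dx":0.06,"dy":-0.07,"dz":0,"rx":0,"ry":0,"rz":-0.029,"grip":1},{"dx":0.06,"dy":-0.07,"dz":0,"rx":0,"ry":0,"rz":-0.058,"grip":1},{"dx":0.06,"dy":-0.07,"dz":0,"rx":0,"ry":0,"rz":-0.087,"grip":1},{"dx":0.06,"dy":-0.07,"dz":0,"rx":0,"ry":0,"rz":-0.116,"grip":1},{"dx":0.06,"dy":-0.07,"dz":0,"rx":0,"ry":0,"rz":-0.145,"grip":1}]'
python3 -m creep '[{"dx":0,"dy":0,"dz":0,"rx":0,"ry":0,"rz":-0.029,"grip":1},{"dx":0,"dy":0,"dz":0,"rx":0,"ry":0,"rz":-0.034,"grip":1},{"dx":0,"dy":0,"dz":0,"rx":0,"ry":0,"rz":-0.034,"grip":1},{"dx":0,"dy":0,"dz":0,"rx":0,"ry":0,"rz":-0.034,"grip":1},{"dx":0,"dy":0,"dz":0,"rx":0,"ry":0,"rz":-0.034,"grip":1}]'
python3 - <<'E'
from h import *
s=ctrl.read_state();print(s['clock'],s['eef_pos'],s['tool_rot'],s['width'],s['qpos'])
w,K,T=grab('wrist','w2');print(T.round(3))
E
```

```text
clock: 1.45
eef_pos: [459.2, 335.5, 231.2]
tool_rot: [-3.141, 0.0, 0.94]
force: [-0.4, -0.3, -0.3]
width: 0.1
gripper_force: 0.0
clock: 2.08
eef_pos: [459.5, 335.4, 231.4]
tool_rot: [-3.141, -0.0, 0.733]
force: [0.2, -0.3, 0.1]
width: 0.2
gripper_force: 0.0
2.075 [459.45359967 335.39483243 231.38277115] [-3.14141773e+00 -1.82253920e-04  7.32726053e-01] 0.18468332438612411 [-1.06684731  0.57808023  0.61133321  1.76045477 -0.40206415  0.93055256
 -1.12538083]
[[ 6.70000e-01 -7.01000e-01 -2.43000e-01  5.22290e+02]
 [-7.42000e-01 -6.34000e-01 -2.18000e-01  3.89670e+02]
 [-1.00000e-03  3.27000e-01 -9.45000e-01  3.73971e+02]
 [ 0.00000e+00  0.00000e+00  0.00000e+00  1.00000e+00]]
```

View pics/w2.png

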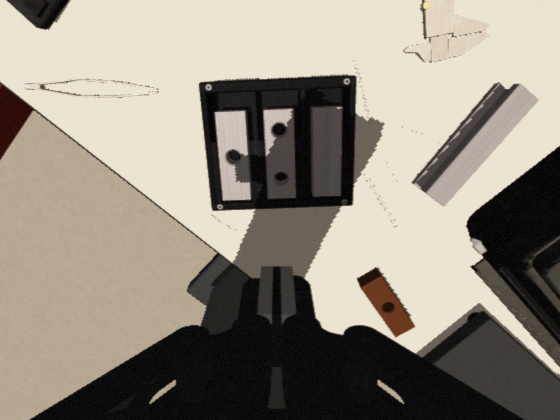

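The wrist view shows the well gaps on the upper side of the blocks (rows 90–108), so case +x is up in the image. The case screws are near (208,87), (347,81), (344,202) and (220,206), and the two holes are at (279,129) and (281,177). The straightedge is at about (475,145). Now a second view from 90 mm to the right.

```bash
python3 -m creep '[{"dx":0.07,"dy":-0.08,"dz":0,"rx":0,"ry":0,"rz":0,"grip":1},{"dx":0.15,"dy":-0.17,"dz":0,"rx":0,"ry":0,"rz":0,"grip":1},{"dx":0.15,"dy":-0.17,"dz":0,"rx":0,"ry":0,"rz":0,"grip":1},{"dx":0.15,"dy":-0.17,"dz":0,"rx":0,"ry":0,"rz":0,"grip":1},{"dx":0.15,"dy":-0.17,"dz":0,"rx":0,"ry":0,"rz":0,"grip":1}]'
cat >> h.py <<'E'
def dot(g,p,r=5):
    x,y=map(int,np.round(p));w=g[y-r:y+r+1,x-r:x+r+1].astype(float);m=np.clip(w-(w.min()+.5*(w.max()-w.min())),0,None)
    yy,xx=np.mgrid[y-r:y+r+1,x-r:x+r+1];return np.array([(m*xx).sum(),(m*yy).sum()])/m.sum()
E
python3 - <<'E'
from h import *
im,K,T=grab('wrist','w3'); g=cv2.cvtColor(im,cv2.COLOR_BGR2GRAY)
K2,T2=cal('w2'); g2=cv2.cvtColor(cv2.imread('pics/w2.png'),cv2.COLOR_BGR2GRAY)
for p in[(208,87),(347,81),(344,202),(220,206)]:
    a=dot(g2,p)
    X=onz(a,K2,T2,48); c=K@(np.linalg.inv(T)@np.r_[X,1])[:3]; c=c[:2]/c[2]
    b=dot(g,c,7); print(a.round(1),c.round(1),b.round(1),tri([(a,K2,T2),(b,K,T)]).round(1),X.round(1))
E
```

```text
clock: 2.75
eef_pos: [518.5, 268.8, 231.1]
tool_rot: [-3.141, 0.0, 0.734]
force: [0.8, 0.3, 0.1]
width: -0.1
gripper_force: 0.0
[208.2  86.8] [102.4  85.4] [101.7  80.3] [482.9 431.1  48.8] [481.2 429.9  48. ]
[346.3  80.9] [240.2  79.7] [239.5  76. ] [563.2 348.3  50. ] [562.3 347.2  48. ]
[345.  206.5] [249.9 205.7] [250.1 209. ] [482.8 267.5  48.4] [483.9 268.5  48. ]
[220.1 209.7] [125.2 208.6] [124.9 212.7] [402.3 352.1  50. ] [403.1 353.2  48. ]
```

View pics/w3.png

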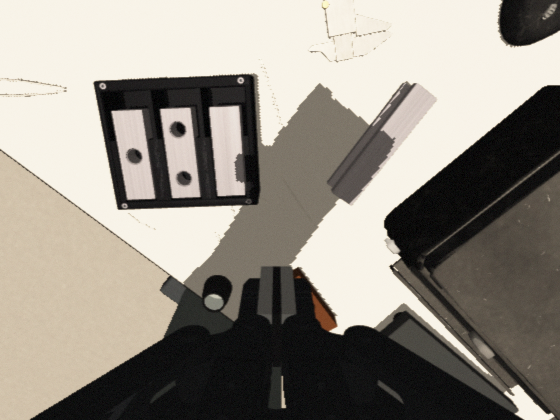

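The second view shows the screws at (102,86), (240,80), (248,201) and (124,206). The straightedge top runs from (337,190) to (425,92). The bench contaminated the dot windows, so I'll use tighter ones.

```bash
python3 - <<'E'
from h import *
K,T=cal('w3');K2,T2=cal('w2')
G={n:cv2.cvtColor(cv2.imread(f'pics/{n}.png'),cv2.COLOR_BGR2GRAY) for n in('w2','w3')}
P=[]
for p,q in zip([(208,87),(347,81),(344,202),(220,206)],[(102,86),(240,80),(248,201),(124,206)]):
    a=dot(G['w2'],p,3);b=dot(G['w3'],q,3);X=tri([(a,K2,T2),(b,K,T)]);P.append(onz(a,K2,T2,48)/2+onz(b,K,T,48)/2);print(a.round(1),b.round(1),X.round(1),P[-1].round(1))
P=np.array(P);c=P.mean(0);ux=(P[0]+P[1]-P[2]-P[3])[:2];uy=(P[0]+P[3]-P[1]-P[2])[:2]
print('case c',c.round(1),'yaw x',np.degrees(np.arctan2(ux[1],ux[0])),'from y',np.degrees(np.arctan2(-uy[0],uy[1])),np.linalg.norm(ux)/2,np.linalg.norm(uy)/2)
# holes: dark blobs
for n,seeds,k,t in(('w2',[(279,129),(281,177)],K2,T2),('w3',[(178,129),(184,178)],K,T)):
    h=[]
    for s in seeds:
        d=dot(255-G[n],s,9);h.append(onz(d,k,t,47))
    h=np.array(h);e=h[0]-h[1];print(n,'holes mid',h.mean(0).round(1),'dist',np.linalg.norm(e).round(1),'yaw',np.degrees(np.arctan2(e[1],e[0])).round(2))
# bright masks: straightedge top + blocks in w3
im=cv2.imread('pics/w3.png');hsv=cv2.cvtColor(im,cv2.COLOR_BGR2HSV)
cv2.imwrite('pics/z.png',np.hstack([cv2.resize(im[70:215,90:265],(490,406),interpolation=cv2.INTER_CUBIC),cv2.resize(im[70:215,320:430],(308,406),interpolation=cv2.INTER_CUBIC)]))
for u,v in[(400,110),(360,170),(385,140),(420,90),(350,150),(450,60),(300,130)]: print((u,v),im[v,u],hsv[v,u])
E
```

```text
[208.2  86.9] [102.5  85.7] [481.2 429.8  48.1] [481.1 429.9  48. ]
[346.2  80.9] [240.3  79.9] [562.3 347.1  47.6] [562.3 347.1  48. ]
[344.4 204. ] [247.6 200.9] [486.5 273.3  52.8] [485.6 272.   48. ]
[219.6 206.3] [124.5 205.8] [405.1 355.5  47.7] [405.2 355.6  48. ]
case c [483.6 351.1  48. ] yaw x 44.38915344004562 from y 44.153818415693365 106.78866316064281 115.9376647961917
w2 holes mid [479.9 346.9  47. ] dist 41.4 yaw 43.33
w3 holes mid [479.5 346.1  47. ] dist 43.8 yaw 44.01
(400, 110) [194 203 215] [ 13  25 215]
(360, 170) [77 79 87] [ 6 29 87]
(385, 140) [79 82 87] [11 23 87]
(420, 90) [193 201 215] [ 11  26 215]
(350, 150) [85 92 99] [15 36 99]
(450, 60) [232 243 248] [ 21  16 248]
(300, 130) [107 121 129] [ 19  43 129]
```

View pics/z.png

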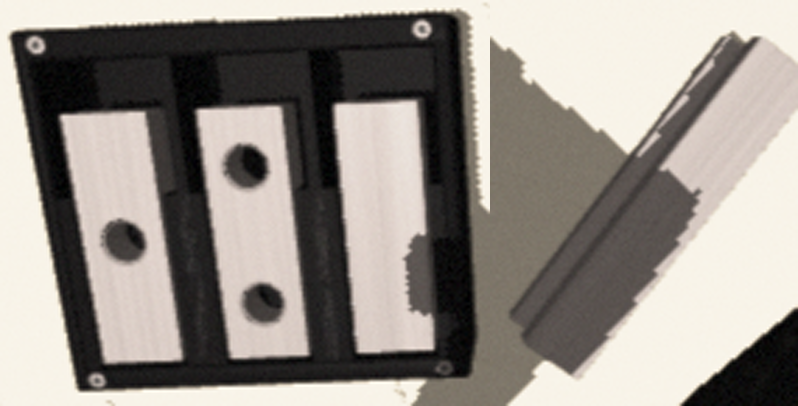

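The case centre is (483.7, 351.3) at z≈48, measured, with yaw 44.4°. Both screw spacings and the hole midpoint agree with that. Next: go above the press point (504.8, 371.9).

```bash
python3 -m creep '[{"dx":-0.02,"dy":0.13,"dz":-0.08,"rx":0,"ry":0,"rz":0.0067,"grip":1},{"dx":-0.034,"dy":0.258,"dz":-0.15,"rx":0,"ry":0,"rz":0.0067,"grip":1},{"dx":-0.034,"dy":0.258,"dz":-0.28,"rx":0,"ry":0,"rz":0.0067,"grip":1},{"dx":-0.034,"dy":0.258,"dz":-0.4,"rx":0,"ry":0,"rz":0.0067,"grip":1},{"dx":-0.034,"dy":0.258,"dz":-0.415,"rx":0,"ry":0,"rz":0.0067,"grip":1}]'
python3 -c "
from h import *
s=ctrl.read_state();print(s['eef_pos'],s['tool_rot'],s['force'])"
```

```text
clock: 3.42
eef_pos: [502.6, 370.3, 62.1]
tool_rot: [-3.14, 0.007, 0.776]
force: [-0.6, 0.5, 0.1]
width: -0.0
gripper_force: 0.0
[502.5921995  370.27112423  62.12230038] [-3.14003771  0.00680025  0.77572195] [-0.6467332   0.52572549  0.09874439]
```

```bash
python3 -m creep '[{"dx":0,"dy":0,"dz":0,"rx":0,"ry":0,"rz":0,"grip":1},{"dx":0,"dy":0,"dz":-0.015,"rx":0,"ry":0,"rz":0,"grip":1},{"dx":0,"dy":0,"dz":-0.03,"rx":0,"ry":0,"rz":0,"grip":1},{"dx":0,"dy":0,"dz":-0.04,"rx":0,"ry":0,"rz":0,"grip":1},{"dx":0,"dy":0,"dz":-0.04,"rx":0,"ry":0,"rz":0,"grip":1}]'
python3 -m creep '[{"dx":0,"dy":0,"dz":-0.005,"rx":0,"ry":0,"rz":0,"grip":1},{"dx":0,"dy":0,"dz":-0.01,"rx":0,"ry":0,"rz":0,"grip":1},{"dx":0,"dy":0,"dz":-0.015,"rx":0,"ry":0,"rz":0,"grip":1},{"dx":0,"dy":0,"dz":-0.019,"rx":0,"ry":0,"rz":0,"grip":1},{"dx":0,"dy":0,"dz":-0.019,"rx":0,"ry":0,"rz":0,"grip":1}]'
```

```text
clock: 4.05
eef_pos: [505.6, 370.6, 49.2]
tool_rot: [-3.141, 0.0, 0.774]
force: [-0.1, 0.4, -0.4]
width: -0.1
gripper_force: 0.0
clock: 4.68
eef_pos: [505.5, 370.5, 41.4]
tool_rot: [-3.141, 0.001, 0.774]
force: [-0.1, 0.4, -1.0]
width: 0.0
gripper_force: 0.0
```

```bash
python3 -m creep '[{"dx":0,"dy":0.002,"dz":-0.004,"rx":0,"ry":0,"rz":0,"grip":1},{"dx":0,"dy":0.002,"dz":-0.008,"rx":0,"ry":0,"rz":0,"grip":1},{"dx":0,"dy":0.002,"dz":-0.01,"rx":0,"ry":0,"rz":0,"grip":1},{"dx":0,"dy":0.002,"dz":-0.01,"rx":0,"ry":0,"rz":0,"grip":1},{"dx":0,"dy":0.002,"dz":-0.01,"rx":0,"ry":0,"rz":0,"grip":1}]'
python3 -c "
from h import *
grab('wrist','w4');grab('scene','s4')
a=cv2.imread('pics/w4.png')[0:300,130:430];b=cv2.resize(cv2.imread('pics/s4.png')[150:250,150:270],(480,400))
cv2.imwrite('pics/c4.png',np.hstack([cv2.resize(a,(400,400))[:, :320],b]))"
```

```text
clock: 5.3
eef_pos: [505.8, 371.5, 37.8]
tool_rot: [3.142, -0.0, 0.774]
force: [-0.1, 0.4, -0.2]
width: 0.2
gripper_force: 0.0
```

View pics/c4.png

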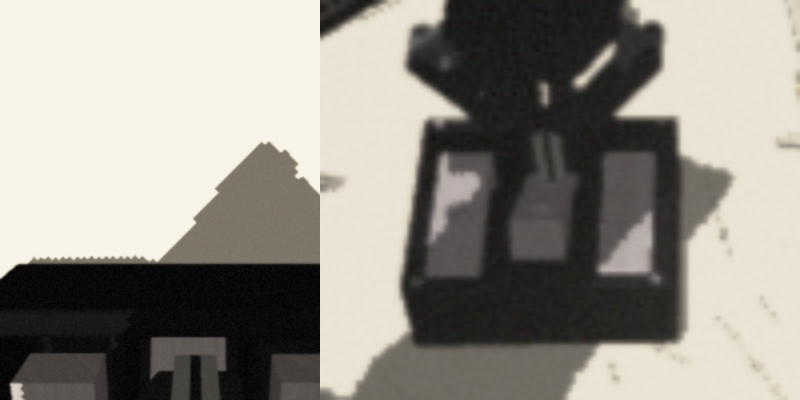

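The block is tipped: its raised end face and top show at (540,215) in the crop. I'll retreat and take two wrist views to measure the raised end.

```bash
python3 -m creep '[{"dx":0,"dy":0,"dz":0.1,"rx":0,"ry":0,"rz":0,"grip":1},{"dx":0,"dy":0,"dz":0.25,"rx":0,"ry":0,"rz":0,"grip":1},{"dx":-0.06,"dy":-0.05,"dz":0.38,"rx":0,"ry":0,"rz":0,"grip":0.1},{"dx":-0.115,"dy":-0.09,"dz":0.48,"rx":0,"ry":0,"rz":0,"grip":0.1},{"dx":-0.115,"dy":-0.09,"dz":0.48,"rx":0,"ry":0,"rz":0,"grip":0.1}]'
python3 -c "
from h import *
grab('wrist','w5')"
python3 -m creep '[{"dx":0.05,"dy":-0.05,"dz":0,"rx":0,"ry":0,"rz":0,"grip":0.1},{"dx":0.1,"dy":-0.1,"dz":0,"rx":0,"ry":0,"rz":0,"grip":0.1},{"dx":0.13,"dy":-0.13,"dz":0,"rx":0,"ry":0,"rz":0,"grip":0.1},{"dx":0.13,"dy":-0.13,"dz":0,"rx":0,"ry":0,"rz":0,"grip":0.1},{"dx":0.13,"dy":-0.13,"dz":0,"rx":0,"ry":0,"rz":0,"grip":0.1}]'
python3 -c "
from h import *
grab('wrist','w6')
s=ctrl.read_state();print(s['eef_pos'],s['width'])
a=cv2.imread('pics/w5.png')[100:220,200:300];b=cv2.imread('pics/w6.png')[100:220,110:210]
cv2.imwrite('pics/c6.png',np.hstack([cv2.resize(x,(400,480),interpolation=cv2.INTER_CUBIC) for x in(a,b)]))"
```

```text
clock: 6.02
eef_pos: [460.3, 335.3, 233.1]
tool_rot: [-3.141, -0.005, 0.773]
force: [0.8, 0.2, -0.3]
width: 38.6
gripper_force: 0.0
clock: 6.7
eef_pos: [510.9, 284.6, 229.1]
tool_rot: [-3.14, 0.001, 0.775]
force: [-0.1, -0.1, 0.0]
width: 38.5
gripper_force: 0.0
[510.75369266 284.74906257 229.19020211] 38.09476565717959
```

View pics/c6.png

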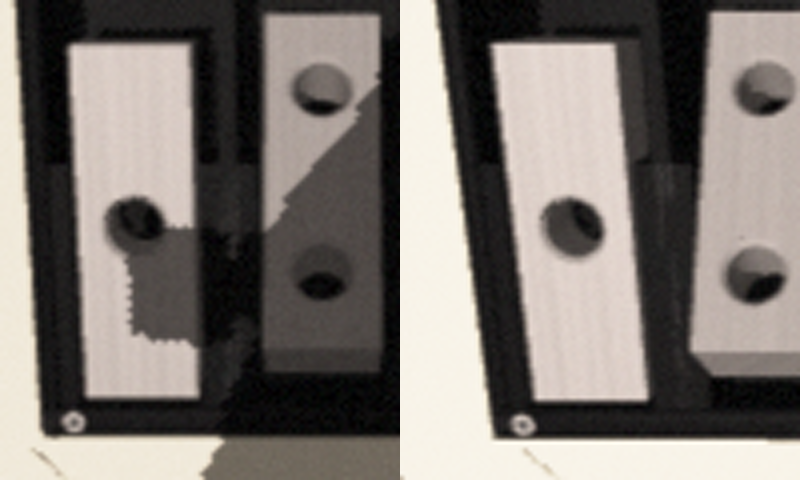

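The crop shows the tipped block's raised upper edge and both holes in both views: upper-left corner at w5 (265.5,187.2) and w6 (182.8,188), holes at w5 (280.5,122.5) and (280.3,167.8).

```bash
python3 - <<'E'
from h import *
A=cal('w5');B=cal('w6')
c=np.array([483.7,351.3,0]);y=np.radians(44.4);R=np.array([[np.cos(y),np.sin(y),0],[-np.sin(y),np.cos(y),0],[0,0,1]])
for n,a,b in[('h+',(280.5,122.5),(201.2,122.25)),('h-',(280.25,167.8),(198.75,168.5)),('UL',(265.5,187.2),(182.75,188)),('scr',(200+73/4,100+421/4),(110+122/4,100+424/4))]:
    X=tri([(a,*A),(b,*B)]);print(n,X.round(1),'case',(R@(X-c)).round(1))
E
```

```text
h+ [499.4 366.   33.6] case [21.5 -0.5 33.6]
h- [472.6 340.1  55.5] case [-15.8  -0.2  55.5]
UL [452.7 338.8  65. ] case [-30.9  12.7  65. ]
scr [405.5 355.5  48.5] case [-53.   57.7  48.5]
```

Block pose confirmed: tilt about 31–33°, top edge about 66 mm up, y≈-0.3. Now to a tilted pre-grasp 60 mm back along the block's normal.

```bash
python3 -m creep '[{"dx":-0.01,"dy":0.04,"dz":-0.05,"rx":-0.0128,"ry":0.0131,"rz":0,"grip":0.1},{"dx":-0.02,"dy":0.08,"dz":-0.1,"rx":-0.0256,"ry":0.0262,"rz":0,"grip":0.1},{"dx":-0.03,"dy":0.12,"dz":-0.17,"rx":-0.0384,"ry":0.0393,"rz":0,"grip":0.1},{"dx":-0.045,"dy":0.15,"dz":-0.24,"rx":-0.0512,"ry":0.0524,"rz":0,"grip":0.1},{"dx":-0.058,"dy":0.175,"dz":-0.309,"rx":-0.0641,"ry":0.0655,"rz":0,"grip":0.1}]'
python3 -m creep '[{"dx":0,"dy":0,"dz":0,"rx":0,"ry":0,"rz":0,"grip":0.1},{"dx":0,"dy":0,"dz":0,"rx":0,"ry":0,"rz":0,"grip":0.1},{"dx":0,"dy":0,"dz":0,"rx":0,"ry":0,"rz":0,"grip":0.1},{"dx":0,"dy":0,"dz":0,"rx":0,"ry":0,"rz":0,"grip":0.1},{"dx":0,"dy":0,"dz":0,"rx":0,"ry":0,"rz":0,"grip":0.1}]'
python3 -c "
from h import *
from scipy.spatial.transform import Rotation as R
s=ctrl.read_state();M=R.from_euler('xyz',s['tool_rot']).as_matrix();print(s['eef_pos'],M[:,2].round(3),M[:,1].round(3),s['qpos'].round(2) if hasattr(s['qpos'],'round') else s['qpos'])
print('want z',np.round([-.545*.7145,-.545*.6997,-.839],3),'y +-',[.6997,-.7145,0])"
```

```text
clock: 7.38
eef_pos: [487.4, 355.7, 105.2]
tool_rot: [-3.141, 0.578, 0.777]
force: [0.6, 0.2, 0.7]
width: 38.3
gripper_force: 0.0
clock: 8.0
eef_pos: [488.9, 353.6, 107.6]
tool_rot: [3.142, 0.573, 0.774]
force: [0.5, 0.1, -0.0]
width: 38.7
gripper_force: 0.0
[488.91456816 353.62833378 107.63143316] [-0.388 -0.379 -0.84 ] [ 0.699 -0.715  0.   ] [-0.93  1.1   0.55  1.17 -0.34  1.56 -1.2 ]
want z [-0.389 -0.381 -0.839] y +- [0.6997, -0.7145, 0]
```

```bash
python3 -m creep '[{"dx":-0.02,"dy":-0.018,"dz":-0.042,"rx":0,"ry":0,"rz":0,"grip":0.1},{"dx":-0.04,"dy":-0.036,"dz":-0.084,"rx":0,"ry":0,"rz":0,"grip":0.1},{"dx":-0.055,"dy":-0.049,"dz":-0.114,"rx":0,"ry":0,"rz":0,"grip":0.1},{"dx":-0.058,"dy":-0.051,"dz":-0.121,"rx":0,"ry":0,"rz":0,"grip":0.1},{"dx":-0.058,"dy":-0.051,"dz":-0.121,"rx":0,"ry":0,"rz":0,"grip":0.1}]'
python3 -m creep '[{"dx":-0.002,"dy":-0.002,"dz":-0.004,"rx":0,"ry":0,"rz":0,"grip":0.1},{"dx":-0.004,"dy":-0.004,"dz":-0.009,"rx":0,"ry":0,"rz":0,"grip":0.1},{"dx":-0.004,"dy":-0.004,"dz":-0.009,"rx":0,"ry":0,"rz":0,"grip":0.1},{"dx":-0.004,"dy":-0.004,"dz":-0.009,"rx":0,"ry":0,"rz":0,"grip":0.1},{"dx":-0.004,"dy":-0.004,"dz":-0.009,"rx":0,"ry":0,"rz":0,"grip":0.1}]'
python3 -m creep '[{"dx":0,"dy":0,"dz":-0.002,"rx":0,"ry":0,"rz":0,"grip":0.1},{"dx":0,"dy":0,"dz":-0.003,"rx":0,"ry":0,"rz":0,"grip":0.1},{"dx":-0.001,"dy":-0.001,"dz":-0.005,"rx":0,"ry":0,"rz":0,"grip":0.1},{"dx":-0.001,"dy":-0.001,"dz":-0.005,"rx":0,"ry":0,"rz":0,"grip":0.1},{"dx":-0.001,"dy":-0.001,"dz":-0.005,"rx":0,"ry":0,"rz":0,"grip":0.1}]'
```

```text
clock: 8.62
eef_pos: [465.7, 333.3, 58.0]
tool_rot: [3.141, 0.575, 0.774]
force: [0.2, -0.2, -0.1]
width: 38.1
gripper_force: 0.0
clock: 9.25
eef_pos: [463.9, 331.5, 54.2]
tool_rot: [3.141, 0.576, 0.774]
force: [0.4, 0.1, 0.3]
width: 38.1
gripper_force: 0.0
clock: 9.88
eef_pos: [463.4, 331.1, 52.1]
tool_rot: [3.141, 0.576, 0.774]
force: [-0.6, 0.3, 0.0]
width: 38.3
gripper_force: 0.0
```

```bash
python3 -m creep '[{"dx":0,"dy":0,"dz":0.002,"rx":0,"ry":0,"rz":0,"grip":1},{"dx":0,"dy":0,"dz":0.002,"rx":0,"ry":0,"rz":0,"grip":1},{"dx":0,"dy":0,"dz":0.002,"rx":0,"ry":0,"rz":0,"grip":1},{"dx":0,"dy":0,"dz":0.002,"rx":0,"ry":0,"rz":0,"grip":1},{"dx":0,"dy":0,"dz":0.002,"rx":0,"ry":0,"rz":0,"grip":1}]'
python3 -m creep '[{"dx":0,"dy":0,"dz":0.005,"rx":0,"ry":0,"rz":0,"grip":1},{"dx":0,"dy":0,"dz":0.01,"rx":0,"ry":0,"rz":0,"grip":1},{"dx":0,"dy":0,"dz":0.015,"rx":0,"ry":0,"rz":0,"grip":1},{"dx":0,"dy":0,"dz":0.02,"rx":0,"ry":0,"rz":0,"grip":1},{"dx":0,"dy":0,"dz":0.025,"rx":0,"ry":0,"rz":0,"grip":1}]'
```

```text
clock: 10.5
eef_pos: [463.3, 331.3, 53.0]
tool_rot: [-3.141, 0.576, 0.774]
force: [-0.1, 1.0, 0.1]
width: 24.2
gripper_force: 60.2
clock: 11.12
eef_pos: [463.5, 331.0, 63.1]
tool_rot: [3.141, 0.576, 0.774]
force: [-0.3, 1.3, -3.5]
width: 24.3
gripper_force: 59.7
```

Gripped (60 N) and carrying the block's weight. Lifting higher and checking its pose.

```bash
python3 -m creep '[{"dx":0,"dy":0,"dz":0.04,"rx":0,"ry":0,"rz":0,"grip":1},{"dx":0,"dy":0,"dz":0.09,"rx":0,"ry":0,"rz":0,"grip":1},{"dx":0,"dy":0,"dz":0.15,"rx":0,"ry":0,"rz":0,"grip":1},{"dx":0,"dy":0,"dz":0.22,"rx":0,"ry":0,"rz":0,"grip":1},{"dx":0,"dy":0,"dz":0.27,"rx":0,"ry":0,"rz":0,"grip":1}]'
python3 -c "
from h import *
grab('wrist','w7');grab('scene','s7');grab('top','t7')
a=cv2.resize(cv2.imread('pics/w7.png'),(400,300));b=cv2.resize(cv2.imread('pics/s7.png')[80:260,130:310],(400,400),interpolation=cv2.INTER_CUBIC)
cv2.imwrite('pics/c7.png',np.hstack([np.vstack([a,np.zeros((100,400,3),np.uint8)]),b]))"
```

```text
clock: 11.75
eef_pos: [464.0, 331.2, 173.7]
tool_rot: [3.141, 0.573, 0.774]
force: [0.3, 0.5, -2.6]
width: 23.8
gripper_force: 59.8
```

View pics/c7.png

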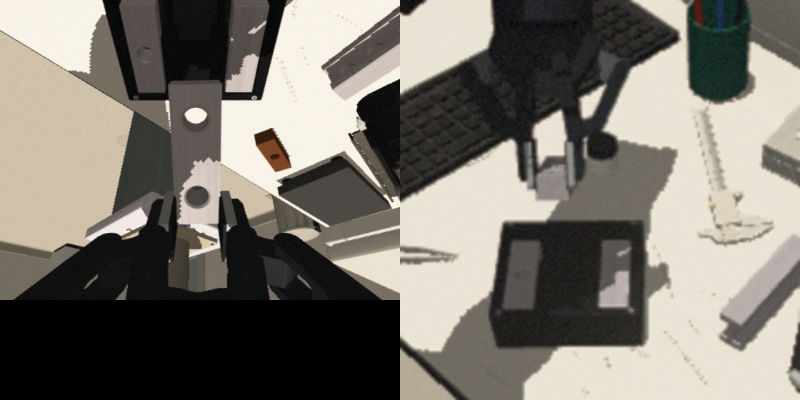

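The block is held firmly, aligned with the tool, and the other two blocks are level. The straightedge is at about (760,290) in the right crop. Next I find the plate in the top and scene pictures, and the block's pose in hand from three collinear points.

```bash
python3 - <<'E'
from h import *
def quad(name,seed):
    im=cv2.imread(f'pics/{name}.png');g=cv2.GaussianBlur(im,(3,3),0)
    best=None
    for tol in(6,8,10,12,15,18,22):
        m=np.zeros((422,562),np.uint8)
        cv2.floodFill(g.copy(),m,seed,0,(tol,)*3,(tol,)*3,4|cv2.FLOODFILL_FIXED_RANGE|cv2.FLOODFILL_MASK_ONLY|(255<<8))
        m=cv2.morphologyEx(m[1:-1,1:-1],cv2.MORPH_CLOSE,np.ones((5,5)));m=cv2.morphologyEx(m,cv2.MORPH_OPEN,np.ones((7,7)))
        c=max(cv2.findContours(m,0,2)[0],key=cv2.contourArea);h=cv2.convexHull(c)
        q=cv2.approxPolyDP(h,6,True)[:,0]
        print(name,tol,cv2.contourArea(c),cv2.contourArea(h),q.tolist())
quad('top0',(389,237));quad('scene0',(350,355))
E
```

```text
top0 6 3310.0 3395.0 [[427, 215], [428, 259], [360, 259], [350, 247], [350, 216]]
top0 8 3507.0 3546.0 [[427, 215], [428, 260], [350, 259], [350, 215]]
top0 10 3526.5 3556.0 [[428, 216], [428, 260], [350, 260], [350, 215]]
top0 12 3527.5 3556.5 [[428, 216], [428, 260], [350, 260], [350, 215]]
top0 15 3553.0 3570.0 [[428, 215], [428, 260], [350, 260], [350, 215]]
top0 18 3582.0 3612.5 [[428, 215], [428, 260], [350, 260], [350, 215]]
top0 22 3644.0 3698.5 [[428, 215], [429, 260], [350, 260], [350, 214]]
scene0 6 7840.0 8065.5 [[323, 295], [416, 361], [383, 416], [288, 341]]
scene0 8 7936.5 8157.5 [[322, 295], [417, 361], [384, 416], [287, 340]]
scene0 10 8011.5 8320.5 [[322, 295], [417, 361], [383, 419], [286, 339]]
scene0 12 8044.5 8350.5 [[322, 295], [417, 361], [383, 419], [286, 340]]
scene0 15 8105.0 8445.5 [[322, 295], [417, 361], [383, 419], [286, 340]]
scene0 18 8391.0 8807.0 [[323, 294], [417, 361], [383, 419], [283, 341]]
scene0 22 8493.0 8869.0 [[322, 294], [418, 361], [383, 419], [283, 342]]
```

```bash
python3 - <<'E'
from h import *
A=cal('top0');B=cal('scene0')
P=[]
for a,b in zip([(349.5,214.5),(429,214.5),(429,260.5),(349.5,260.5)],[(322,293.5),(418.5,360.5),(383,419.5),(284,341)]):
    X=tri([(a,*A),(b,*B)]);Y=onz(a,*A,30);P.append(Y);print(X.round(1),Y.round(1),onz(b,*B,30).round(1))
print(np.mean(P,0).round(1))
# block in hand, w7
K,T=cal('w7');im=cv2.imread('pics/w7.png');g=cv2.cvtColor(im,cv2.COLOR_BGR2GRAY)
col=g[100:330,262];print('col',list(zip(range(100,330,3),col[::3].tolist())))
m=(g>200).astype(np.uint8);n,l,st,ce=cv2.connectedComponentsWithStats(m[140:180,250:300]);print(st[1:].tolist(),(ce[1:]+[250,140]).round(1).tolist())
m=(cv2.GaussianBlur(g,(3,3),0)[255:295,258:298]<75).astype(np.uint8);n,l,st,ce=cv2.connectedComponentsWithStats(m);print(st[1:].tolist(),(ce[1:]+[258,255]).round(1).tolist())
s=ctrl.read_state();print(s['eef_pos'],T.round(3).tolist())
E
```

```text
[493.4  52.2  16.3] [495.1  52.   30. ] [484.5  50.3  30. ]
[ 494.4 -143.    36.3] [ 495.7 -147.2   30. ] [ 496.1 -141.    30. ]
[ 381.5 -148.7   27.1] [ 380.9 -146.4   30. ] [ 381.5 -150.    30. ]
[379.1  47.7   6.9] [380.4  52.2  30. ] [372.2  40.3  30. ]
[438.  -47.3  30. ]
col [(100, 20), (103, 25), (106, 20), (109, 21), (112, 41), (115, 72), (118, 86), (121, 93), (124, 93), (127, 91), (130, 93), (133, 93), (136, 94), (139, 93), (142, 93), (145, 92), (148, 95), (151, 82), (154, 128), (157, 243), (160, 243), (163, 243), (166, 238), (169, 75), (172, 69), (175, 67), (178, 69), (181, 83), (184, 90), (187, 89), (190, 91), (193, 91), (196, 91), (199, 89), (202, 88), (205, 92), (208, 90), (211, 89), (214, 90), (217, 89), (220, 89), (223, 90), (226, 92), (229, 89), (232, 89), (235, 90), (238, 85), (241, 88), (244, 90), (247, 90), (250, 98), (253, 202), (256, 206), (259, 207), (262, 207), (265, 168), (268, 90), (271, 65), (274, 64), (277, 65), (280, 86), (283, 120), (286, 145), (289, 210), (292, 210), (295, 208), (298, 207), (301, 207), (304, 211), (307, 208), (310, 209), (313, 202), (316, 79), (319, 87), (322, 80), (325, 85), (328, 86)]
[[9, 11, 31, 22, 493]] [[273.7, 161.1]]
[[4, 6, 29, 26, 591]] [[275.8, 273.8]]
[464.02831587 331.4068719  172.21894527] [[0.7, -0.441, -0.562, 570.149], [-0.714, -0.432, -0.551, 432.721], [0.0, 0.787, -0.617, 247.767], [0.0, 0.0, 0.0, 1.0]]
```

```bash
python3 - <<'E'
from h import *
from scipy.optimize import least_squares
from scipy.spatial.transform import Rotation as R
K,T=cal('w7');s=ctrl.read_state()
M=np.eye(4);M[:3,:3]=R.from_euler('xyz',s['tool_rot']).as_matrix();M[:3,3]=s['eef_pos']
C=np.linalg.inv(T)@M
obs=[(0,314),(18,274),(62,165.5),(80,113)]
def f(p):
    r=[]
    for a,v in obs:
        X=C@np.array([p[0]+a*np.cos(p[2]),0,p[1]+a*np.sin(p[2]),1]);r.append((K@(X[:3]/X[2]))[1]-v)
    return r
q=least_squares(f,[-10,-8,0]);print(q.x[:2].round(1),np.degrees(q.x[2]).round(2),q.fun.round(1))
for b in(-2,0,2):
  q=least_squares(lambda p:f([p[0],p[1],np.radians(b)]),[-10,-8]);print(b,q.x.round(1),q.fun.round(1))
E
```

```text
[ -7.7 -13.9] 0.73 [-0.4  0.6 -0.5  0.2]
-2 [ -7.2 -14.3] [-0.9  1.   0.1 -0.3]
0 [ -7.6 -14. ] [-0.5  0.7 -0.3  0.1]
2 [ -7.9 -13.8] [-0.1  0.4 -0.8  0.5]
```

In the hand the block is parallel to the tool (within about 1–2°). Its underside is about 6 mm beyond the TCP and its centre 32 mm along tool x. The plate centre is (438, -47), yaw ~0. I'll untilt, then carry it over.

```bash
python3 -m creep '[{"dx":0,"dy":0,"dz":0.02,"rx":0.0128,"ry":-0.0131,"rz":0,"grip":1},{"dx":0,"dy":0,"dz":0.02,"rx":0.0256,"ry":-0.0262,"rz":0,"grip":1},{"dx":0,"dy":0,"dz":0.02,"rx":0.0384,"ry":-0.0393,"rz":0,"grip":1},{"dx":0,"dy":0,"dz":0.02,"rx":0.0512,"ry":-0.0524,"rz":0,"grip":1},{"dx":0,"dy":0,"dz":0.02,"rx":0.0641,"ry":-0.0655,"rz":0,"grip":1}]'
python3 -m creep '[{"dx":0,"dy":-0.08,"dz":0,"rx":0,"ry":0,"rz":0.02,"grip":1},{"dx":-0.005,"dy":-0.2,"dz":0,"rx":0,"ry":0,"rz":0.04,"grip":1},{"dx":-0.01,"dy":-0.32,"dz":0,"rx":0,"ry":0,"rz":0.06,"grip":1},{"dx":-0.015,"dy":-0.44,"dz":0,"rx":0,"ry":0,"rz":0.08,"grip":1},{"dx":-0.02,"dy":-0.56,"dz":0,"rx":0,"ry":0,"rz":0.1,"grip":1}]'
python3 -m creep '[{"dx":-0.005,"dy":-0.12,"dz":0,"rx":0,"ry":0,"rz":0.01,"grip":1},{"dx":-0.01,"dy":-0.24,"dz":0,"rx":0,"ry":0,"rz":0.02,"grip":1},{"dx":-0.015,"dy":-0.36,"dz":0,"rx":0,"ry":0,"rz":0.027,"grip":1},{"dx":-0.015,"dy":-0.45,"dz":0,"rx":0,"ry":0,"rz":0.027,"grip":1},{"dx":-0.015,"dy":-0.46,"dz":0,"rx":0,"ry":0,"rz":0.027,"grip":1}]'
```

```text
clock: 12.52
eef_pos: [462.3, 330.6, 178.1]
tool_rot: [3.142, -0.001, 0.774]
force: [0.3, -0.5, -2.7]
width: 24.2
gripper_force: 59.7
clock: 13.15
eef_pos: [454.1, 105.3, 178.2]
tool_rot: [-3.139, 0.001, 1.407]
force: [1.6, -0.7, -2.1]
width: 24.2
gripper_force: 59.7
clock: 13.78
eef_pos: [448.1, -80.1, 178.4]
tool_rot: [-3.14, 0.001, 1.567]
force: [-0.1, 1.1, -3.6]
width: 23.9
gripper_force: 59.7
```

```bash
python3 -m creep '[{"dx":0.004,"dy":0,"dz":-0.08,"rx":0,"ry":0,"rz":0,"grip":1},{"dx":0.004,"dy":0,"dz":-0.18,"rx":0,"ry":0,"rz":0,"grip":1},{"dx":0.004,"dy":0,"dz":-0.26,"rx":0,"ry":0,"rz":0,"grip":1},{"dx":0.004,"dy":0,"dz":-0.31,"rx":0,"ry":0,"rz":0,"grip":1},{"dx":0.004,"dy":0,"dz":-0.33,"rx":0,"ry":0,"rz":0,"grip":1}]'
python3 -m creep '[{"dx":0,"dy":0,"dz":0,"rx":0,"ry":0,"rz":0,"grip":1},{"dx":0,"dy":0,"dz":-0.003,"rx":0,"ry":0,"rz":0,"grip":1},{"dx":0,"dy":0,"dz":-0.006,"rx":0,"ry":0,"rz":0,"grip":1},{"dx":0,"dy":0,"dz":-0.009,"rx":0,"ry":0,"rz":0,"grip":1},{"dx":0,"dy":0,"dz":-0.012,"rx":0,"ry":0,"rz":0,"grip":1}]'
python3 -c "
from h import *
s=ctrl.read_state();print(s['force'],s['torque'],s['eef_pos'])"
```

```text
clock: 14.4
eef_pos: [449.8, -75.9, 45.5]
tool_rot: [-3.138, -0.001, 1.573]
force: [-0.9, 0.4, -3.3]
width: 24.0
gripper_force: 59.8
clock: 15.02
eef_pos: [451.1, -76.9, 42.3]
tool_rot: [3.141, -0.0, 1.572]
force: [-0.0, -0.0, -3.0]
width: 24.3
gripper_force: 59.7
[-0.02199162 -0.0316661  -3.02306608] [-0.13036998 -0.02512097 -0.03102409] [451.10495207 -76.9169103   42.25952574]
```

```bash
for k in 1 ; do python3 -m creep '[{"dx":0,"dy":0,"dz":-0.003,"rx":0,"ry":0,"rz":0,"grip":1},{"dx":0,"dy":0,"dz":-0.006,"rx":0,"ry":0,"rz":0,"grip":1},{"dx":0,"dy":0,"dz":-0.009,"rx":0,"ry":0,"rz":0,"grip":1},{"dx":0,"dy":0,"dz":-0.009,"rx":0,"ry":0,"rz":0,"grip":1},{"dx":0,"dy":0,"dz":-0.009,"rx":0,"ry":0,"rz":0,"grip":1}]'; done
```

```text
clock: 15.65
eef_pos: [451.0, -76.9, 38.7]
tool_rot: [3.141, -0.0, 1.572]
force: [-1.6, 0.9, 4.3]
width: 24.4
gripper_force: 60.4
```

```bash
python3 -m creep '[{"dx":0,"dy":0,"dz":-0.002,"rx":0,"ry":0,"rz":0,"grip":1},{"dx":0,"dy":0,"dz":-0.004,"rx":0,"ry":0,"rz":0,"grip":1},{"dx":0,"dy":0,"dz":-0.004,"rx":0,"ry":0,"rz":0,"grip":1},{"dx":0,"dy":0,"dz":-0.004,"rx":0,"ry":0,"rz":0,"grip":1},{"dx":0,"dy":0,"dz":-0.004,"rx":0,"ry":0,"rz":0,"grip":1}]'
```

```text
clock: 16.27
eef_pos: [451.0, -76.8, 38.6]
tool_rot: [3.14, -0.001, 1.572]
force: [-4.6, 0.6, 23.7]
width: 24.7
gripper_force: 62.8
```

Contact at TCP z≈38.7, and it seats firmly. Easing off the press, releasing and rising straight up.

```bash
python3 -m creep '[{"dx":0,"dy":0,"dz":0.002,"rx":0,"ry":0,"rz":0,"grip":1},{"dx":0,"dy":0,"dz":0.003,"rx":0,"ry":0,"rz":0,"grip":1},{"dx":0,"dy":0,"dz":0.003,"rx":0,"ry":0,"rz":0,"grip":0},{"dx":0,"dy":0,"dz":0.003,"rx":0,"ry":0,"rz":0,"grip":0},{"dx":0,"dy":0,"dz":0.003,"rx":0,"ry":0,"rz":0,"grip":0}]'
python3 -m creep '[{"dx":0,"dy":0,"dz":0.003,"rx":0,"ry":0,"rz":0,"grip":0},{"dx":0,"dy":0,"dz":0.04,"rx":0,"ry":0,"rz":0,"grip":0},{"dx":0,"dy":0,"dz":0.15,"rx":0,"ry":0,"rz":0,"grip":0},{"dx":-0.03,"dy":-0.08,"dz":0.28,"rx":0,"ry":0,"rz":0,"grip":0},{"dx":-0.06,"dy":-0.1,"dz":0.35,"rx":0,"ry":0,"rz":0,"grip":0}]'
python3 - <<'E'
from h import *
s=ctrl.read_state();print(s['eef_pos'],s['force'])
im,K,T=grab('wrist','w8');t,Kt,Tt=grab('top','t8');grab('scene','s8')
hsv=cv2.cvtColor(im,cv2.COLOR_BGR2HSV);g=cv2.cvtColor(im,cv2.COLOR_BGR2GRAY)
X=K@(np.linalg.inv(T)@np.array([450,-45,50,1]))[:3];u,v=(X[:2]/X[2]).round().astype(int);print('expected px',u,v,im[v,u])
for r in range(-60,61,12): print([int(g[v+r,u+c]) if 0<=v+r<420 and 0<=u+c<560 else -1 for c in range(-60,61,8)])
E
```

```text
clock: 16.9
eef_pos: [451.0, -76.9, 38.0]
tool_rot: [-3.142, -0.0, 1.572]
force: [-0.1, 0.1, 0.3]
width: 42.6
gripper_force: 0.0
clock: 17.52
eef_pos: [427.5, -119.1, 181.4]
tool_rot: [3.137, 0.002, 1.57]
force: [0.8, -0.2, -0.2]
width: 42.9
gripper_force: 0.0
[ 427.51685552 -119.05482654  181.37807302] [ 0.76433792 -0.20502859 -0.18615287]
expected px 307 94 [207 213 227]
[93, 94, 94, 91, 89, 92, 165, 190, 183, 211, 157, 89, 85, 82, 85, 84]
[91, 91, 89, 91, 90, 91, 221, 222, 221, 219, 128, 87, 86, 85, 84, 85]
[88, 93, 92, 91, 94, 89, 219, 60, 86, 213, 108, 86, 85, 82, 86, 86]
[90, 90, 93, 87, 89, 88, 220, 90, 87, 217, 96, 89, 88, 86, 84, 82]
[91, 89, 92, 88, 89, 87, 218, 220, 217, 216, 94, 87, 83, 84, 87, 91]
[89, 91, 91, 89, 89, 88, 218, 219, 216, 214, 87, 85, 85, 81, 83, 132]
[91, 92, 86, 90, 91, 91, 215, 218, 217, 214, 85, 85, 84, 86, 81, 221]
[38, 38, 85, 87, 89, 86, 215, 153, 154, 212, 83, 82, 78, 83, 84, 240]
[31, 33, 38, 33, 34, 89, 212, 86, 78, 208, 85, 84, 84, 82, 79, 244]
[34, 35, 34, 33, 31, 36, 83, 211, 210, 209, 83, 80, 84, 82, 82, 243]
[33, 33, 32, 33, 32, 31, 30, 31, 34, 32, 34, 43, 80, 81, 81, 243]
```

The block's bright top shows clearly on the dark plate. I'll take a second view 50 mm away and triangulate it.

```bash
python3 -m creep '[{"dx":0,"dy":-0.06,"dz":0.02,"rx":0,"ry":0,"rz":0,"grip":-0.4},{"dx":-0.06,"dy":-0.1,"dz":0.03,"rx":0,"ry":0,"rz":0,"grip":-0.4},{"dx":-0.08,"dy":-0.1,"dz":0.03,"rx":0,"ry":0,"rz":0,"grip":-0.4},{"dx":-0.08,"dy":-0.1,"dz":0.03,"rx":0,"ry":0,"rz":0,"grip":-0.4},{"dx":-0.08,"dy":-0.1,"dz":0.03,"rx":0,"ry":0,"rz":0,"grip":-0.4}]'
cat >> h.py <<'E'
def rect(name,seed,z,thr=165):
    K,T=cal(name);g=cv2.cvtColor(cv2.imread(f'pics/{name}.png'),cv2.COLOR_BGR2GRAY)
    X=K@(np.linalg.inv(T)@np.array([*seed,1.]))[:3];s=X[:2]/X[2]
    cs=[c for c in cv2.findContours((g>thr).astype(np.uint8),0,1)[0] if cv2.contourArea(c)>300]
    c=max(cs,key=lambda c:cv2.pointPolygonTest(c,(float(s[0]),float(s[1])),True))
    W=np.array([onz(p,K,T,z) for p in c[:,0]+0.])[:,:2].astype(np.float32)
    (cx,cy),wh,a=cv2.minAreaRect(W);b=cv2.boxPoints(((cx,cy),wh,a))
    e=max(b[1]-b[0],b[2]-b[1],key=np.linalg.norm);x,y,w,h=cv2.boundingRect(c)
    return np.array([cx,cy]),sorted(wh),np.degrees(np.arctan2(e[1],e[0]))%180,(x,y,w,h),c[:,0]
E
python3 - <<'E'
from h import *
grab('wrist','w9');s=ctrl.read_state();print(s['eef_pos'])
for n in('w8','w9'):
    for z in (47,50,53):
        r=rect(n,(450,-55,50),z);print(n,z,r[0].round(1),np.round(r[1],1),r[2].round(2),r[3])
E
```

```text
clock: 18.3
eef_pos: [395.8, -156.0, 189.8]
tool_rot: [3.142, -0.0, 1.574]
force: [-0.7, 0.0, -0.4]
width: 59.8
gripper_force: 0.0
[ 395.80751394 -156.17279661  189.84796982]
w8 47 [450.7 -45.2] [26.3 79. ] 90.85 (289, 34, 38, 116)
w8 50 [450.4 -45.1] [26.  78.2] 90.85 (289, 34, 38, 116)
w8 53 [450.2 -45. ] [25.7 77.3] 90.85 (289, 34, 38, 116)
w9 47 [451.1 -52.8] [26.  66.1] 91.19 (335, 0, 41, 101)
w9 50 [450.6 -53. ] [25.8 65.4] 91.19 (335, 0, 41, 101)
w9 53 [450.  -53.2] [25.5 64.7] 91.19 (335, 0, 41, 101)
```

The block lies at (450.5, -45), 26 x 78 mm measured and level with z≈50. The gripper frame agrees (TCP x=451.0, yaw 90.07°). Next, the straightedge pose from w2 and w3.

```bash
python3 - <<'E'
from h import *
K,T=cal('w3')
A,B,C,D=[onz(p,K,T,40) for p in((331.4,188.6),(417.1,83.6),(350.4,204.3),(437,97.5))]
print(A,B,C,D,np.linalg.norm(B-A),np.linalg.norm(C-A),'c',((A+B+C+D)/4).round(1),np.degrees(np.arctan2(*(B-A)[1::-1])))
for n in('t8','top0'):
    g=cv2.cvtColor(cv2.imread(f'pics/{n}.png'),cv2.COLOR_BGR2GRAY);print(g[165:178:3,276:296:2])
E
```

```text
[545.81398497 221.47065658  40.        ] [661.40563307 233.17461951  40.        ] [546.98066244 197.01388304  40.        ] [665.49709243 211.65411565  40.        ] 116.18266591467865 24.484585116920197 c [604.9 215.8  40. ] 5.781646336895342
[[163 159 134 134 136 138 137 162 160 163]
 [159 152 136 136 136 138 132 157 164 161]
 [163 159 144 136 137 137 128 157 163 161]
 [160 160 147 136 134 134 139 134 160 164]
 [161 161 126 136 136 135 137 117 163 160]]
[[157 148 133 132 132 136 131 155 154 155]
 [157 148 131 131 132 133 128 152 154 155]
 [156 153 138 131 131 133 125 151 156 154]
 [155 155 140 133 130 133 132 131 156 155]
 [157 155 126 130 133 130 132 111 159 156]]
```

```bash
python3 -m creep '[{"dx":0.02,"dy":0.13,"dz":0.05,"rx":0,"ry":0,"rz":0,"grip":-0.1},{"dx":0.04,"dy":0.27,"dz":0.11,"rx":0,"ry":0,"rz":-0.02,"grip":-0.1},{"dx":0.05,"dy":0.41,"dz":0.11,"rx":0,"ry":0,"rz":-0.045,"grip":-0.1},{"dx":0.05,"dy":0.56,"dz":0.11,"rx":0,"ry":0,"rz":-0.07,"grip":-0.1},{"dx":0.06,"dy":0.71,"dz":0.11,"rx":0,"ry":0,"rz":-0.095,"grip":-0.1}]'
python3 -m creep '[{"dx":0.1,"dy":0.1,"dz":0,"rx":0,"ry":0,"rz":-0.025,"grip":-0.1},{"dx":0.22,"dy":0.17,"dz":0,"rx":0,"ry":0,"rz":-0.05,"grip":-0.1},{"dx":0.34,"dy":0.21,"dz":0,"rx":0,"ry":0,"rz":-0.075,"grip":-0.1},{"dx":0.39,"dy":0.21,"dz":0,"rx":0,"ry":0,"rz":-0.1,"grip":-0.1},{"dx":0.39,"dy":0.21,"dz":0,"rx":0,"ry":0,"rz":-0.125,"grip":-0.1}]'
python3 -m creep '[{"dx":0,"dy":0,"dz":0,"rx":0,"ry":0,"rz":-0.01,"grip":-0.1},{"dx":0,"dy":0,"dz":0,"rx":0,"ry":0,"rz":-0.01,"grip":-0.1},{"dx":0,"dy":0,"dz":0,"rx":0,"ry":0,"rz":-0.01,"grip":-0.1},{"dx":0,"dy":0,"dz":0,"rx":0,"ry":0,"rz":-0.01,"grip":-0.1},{"dx":0,"dy":0,"dz":0,"rx":0,"ry":0,"rz":-0.01,"grip":-0.1}]'
python3 - <<'E'
from h import *
s=ctrl.read_state();print(s['eef_pos'],s['qpos'])
im,K,T=grab('wrist','w10');g=cv2.cvtColor(im,cv2.COLOR_BGR2GRAY)
X=K@(np.linalg.inv(T)@np.array([605,215,40,1]))[:3];u,v=(X[:2]/X[2]).round().astype(int);print('px',u,v,im[v,u])
for r in range(-100,101,14): print(v+r,[int(g[v+r,u+c]) if 0<=v+r<420 else -1 for c in range(-64,65,6)])
E
```

```text
clock: 18.98
eef_pos: [419.0, 129.7, 234.2]
tool_rot: [3.141, -0.001, 0.971]
force: [0.9, -0.1, 0.6]
width: 47.2
gripper_force: 0.0
clock: 19.6
eef_pos: [576.5, 211.9, 233.2]
tool_rot: [3.14, -0.0, 0.186]
force: [-0.3, -0.7, -0.3]
width: 46.9
gripper_force: 0.0
clock: 20.23
eef_pos: [575.0, 211.1, 234.2]
tool_rot: [-3.141, -0.0, 0.127]
force: [-0.3, -0.1, 0.5]
width: 47.1
gripper_force: 0.0
[574.99229793 211.1180212  234.24582803] [-0.8067755   0.66191479  0.69783559  1.6369016  -0.48179815  1.0214132
 -1.39948984]
px 274 145 [86 89 94]
45 [242, 139, 244, 243, 243, 243, 243, 243, 242, 244, 244, 243, 243, 244, 242, 243, 243, 243, 243, 242, 242, 242]
59 [244, 244, 239, 243, 243, 243, 243, 243, 243, 242, 244, 244, 244, 243, 243, 244, 244, 243, 243, 242, 243, 244]
73 [242, 198, 243, 243, 244, 243, 244, 243, 243, 229, 117, 118, 119, 238, 243, 244, 243, 243, 244, 244, 245, 243]
87 [244, 243, 244, 244, 243, 244, 243, 244, 243, 87, 87, 85, 88, 96, 118, 120, 120, 117, 121, 119, 113, 119]
101 [243, 244, 243, 243, 244, 244, 243, 243, 243, 90, 87, 91, 92, 101, 121, 116, 119, 118, 117, 121, 120, 
[... 422 characters left out ...]
 117, 121, 119, 119, 119]
171 [243, 244, 244, 244, 243, 243, 243, 242, 115, 83, 85, 86, 85, 114, 118, 117, 117, 116, 118, 117, 118, 181]
185 [243, 244, 243, 243, 243, 243, 243, 243, 120, 84, 83, 83, 87, 115, 119, 117, 120, 119, 118, 122, 119, 12]
199 [242, 244, 244, 244, 243, 244, 244, 228, 120, 87, 87, 83, 85, 118, 121, 118, 116, 120, 120, 120, 240, 214]
213 [243, 243, 242, 243, 243, 244, 243, 117, 120, 117, 119, 118, 119, 122, 117, 117, 119, 117, 118, 119, 243, 243]
227 [118, 240, 243, 243, 242, 244, 243, 118, 112, 117, 120, 117, 119, 120, 116, 116, 117, 117, 119, 186, 243, 244]
241 [6, 214, 232, 242, 243, 243, 156, 118, 119, 119, 119, 117, 119, 120, 118, 119, 115, 121, 118, 244, 243, 244]
```

```bash
python3 -m creep '[{"dx":0,"dy":0.06,"dz":-0.05,"rx":0,"ry":0,"rz":0,"grip":-0.1},{"dx":0,"dy":0.09,"dz":-0.05,"rx":0,"ry":0,"rz":0,"grip":-0.1},{"dx":0,"dy":0.09,"dz":-0.05,"rx":0,"ry":0,"rz":0,"grip":-0.1},{"dx":0,"dy":0.09,"dz":-0.05,"rx":0,"ry":0,"rz":0,"grip":-0.1},{"dx":0,"dy":0.09,"dz":-0.05,"rx":0,"ry":0,"rz":0,"grip":-0.1}]'
python3 - <<'E'
from h import *
grab('wrist','w11');s=ctrl.read_state();print(s['eef_pos'])
for n in('w10','w11'):
    K,T=cal(n);g=cv2.GaussianBlur(cv2.cvtColor(cv2.imread(f'pics/{n}.png'),cv2.COLOR_BGR2GRAY),(3,3),0)
    m=((g>68)&(g<100)).astype(np.uint8);m=cv2.morphologyEx(m,cv2.MORPH_OPEN,np.ones((3,3)))
    X=K@(np.linalg.inv(T)@np.array([605,215,40,1]))[:3];s=X[:2]/X[2]
    c=max([c for c in cv2.findContours(m,0,1)[0] if cv2.contourArea(c)>300],key=lambda c:cv2.pointPolygonTest(c,(float(s[0]),float(s[1])),True))
    print(n,s.round(),cv2.boundingRect(c),cv2.approxPolyDP(c,4,True)[:,0].tolist())
    for z in(36,40,44):
        W=np.array([onz(p,K,T,z) for p in c[:,0]+0.])[:,:2].astype(np.float32);r=cv2.minAreaRect(W);b=cv2.boxPoints(r);e=max(b[1]-b[0],b[2]-b[1],key=np.linalg.norm)
        print(z,np.round(r[0],1),np.round(r[1],1),np.degrees(np.arctan2(e[1],e[0]))%180)
E
```

```text
clock: 20.9
eef_pos: [575.3, 246.3, 214.5]
tool_rot: [3.141, -0.001, 0.126]
force: [-0.6, 0.3, -0.4]
width: 47.3
gripper_force: 0.0
[575.26479259 246.37753462 214.53375873]
w10 [274. 145.] (261, 77, 28, 132) [[267, 77], [261, 117], [262, 207], [286, 207], [287, 77]]
36 [603.1 214.4] [120.7  24.5] 7.409157
40 [603.7 214.5] [119.3  24.2] 7.4091635
44 [604.4 214.5] [117.9  24. ] 7.409157
w11 [314. 154.] (297, 82, 34, 138) [[300, 82], [298, 216], [324, 219], [330, 87]]
36 [603.7 215.4] [120.7  26.8] 7.444506
40 [604.4 215.9] [119.2  26.5] 7.44449
44 [605.1 216.4] [117.7  26.2] 7.444495
```

The straightedge is at (604, 214.6), yaw 7.4°, measured 24.2 x 119.3 mm. Descending onto it.

```bash
python3 -m creep '[{"dx":0.04,"dy":-0.04,"dz":-0.05,"rx":0,"ry":0,"rz":0.0006,"grip":-0.1},{"dx":0.072,"dy":-0.079,"dz":-0.15,"rx":0,"ry":0,"rz":0.0006,"grip":-0.1},{"dx":0.072,"dy":-0.079,"dz":-0.28,"rx":0,"ry":0,"rz":0.0006,"grip":-0.1},{"dx":0.072,"dy":-0.079,"dz":-0.38,"rx":0,"ry":0,"rz":0.0006,"grip":-0.1},{"dx":0.072,"dy":-0.079,"dz":-0.42,"rx":0,"ry":0,"rz":0.0006,"grip":-0.1}]'
python3 -m creep '[{"dx":0,"dy":0,"dz":0,"rx":0,"ry":0,"rz":0,"grip":-0.1},{"dx":0,"dy":0,"dz":-0.02,"rx":0,"ry":0,"rz":0,"grip":-0.1},{"dx":0,"dy":0,"dz":-0.04,"rx":0,"ry":0,"rz":0,"grip":-0.1},{"dx":0,"dy":0,"dz":-0.055,"rx":0,"ry":0,"rz":0,"grip":-0.1},{"dx":0,"dy":0,"dz":-0.055,"rx":0,"ry":0,"rz":0,"grip":-0.1}]'
```

```text
clock: 21.58
eef_pos: [602.5, 214.7, 44.0]
tool_rot: [3.141, 0.003, 0.13]
force: [0.5, 0.4, 1.0]
width: 47.2
gripper_force: 0.0
clock: 22.2
eef_pos: [603.4, 215.5, 23.8]
tool_rot: [3.142, 0.001, 0.131]
force: [-0.2, 0.0, -0.4]
width: 46.8
gripper_force: 0.0
```

```bash
python3 -m creep '[{"dx":0,"dy":0,"dz":0,"rx":0,"ry":0,"rz":0,"grip":1},{"dx":0,"dy":0,"dz":0,"rx":0,"ry":0,"rz":0,"grip":1},{"dx":0,"dy":0,"dz":0,"rx":0,"ry":0,"rz":0,"grip":1},{"dx":0,"dy":0,"dz":0,"rx":0,"ry":0,"rz":0,"grip":1},{"dx":0,"dy":0,"dz":0.01,"rx":0,"ry":0,"rz":0,"grip":1}]'
python3 -m creep '[{"dx":0,"dy":0,"dz":0.05,"rx":0,"ry":0,"rz":0,"grip":1},{"dx":0,"dy":0,"dz":0.13,"rx":0,"ry":0,"rz":0,"grip":1},{"dx":0,"dy":0,"dz":0.25,"rx":0,"ry":0,"rz":0,"grip":1},{"dx":-0.06,"dy":0,"dz":0.36,"rx":0,"ry":0,"rz":0,"grip":1},{"dx":-0.15,"dy":0,"dz":0.4,"rx":0,"ry":0,"rz":0,"grip":1}]'
```

```text
clock: 22.82
eef_pos: [602.8, 215.2, 27.2]
tool_rot: [3.141, 0.002, 0.131]
force: [0.8, 0.5, -5.2]
width: 22.5
gripper_force: 59.2
clock: 23.45
eef_pos: [545.6, 214.8, 191.8]
tool_rot: [-3.141, -0.006, 0.129]
force: [0.1, 0.3, -5.9]
width: 22.5
gripper_force: 59.6
```

```bash
python3 -m creep '[{"dx":-0.1,"dy":-0.02,"dz":0,"rx":0,"ry":0,"rz":0.02,"grip":1},{"dx":-0.22,"dy":-0.06,"dz":0,"rx":0,"ry":0,"rz":0.045,"grip":1},{"dx":-0.3,"dy":-0.16,"dz":0,"rx":0,"ry":0,"rz":0.07,"grip":1},{"dx":-0.319,"dy":-0.29,"dz":0,"rx":0,"ry":0,"rz":0.095,"grip":1},{"dx":-0.319,"dy":-0.42,"dz":0,"rx":0,"ry":0,"rz":0.12,"grip":1}]'
python3 -m creep '[{"dx":0,"dy":-0.1,"dz":0,"rx":0,"ry":0,"rz":0.025,"grip":1},{"dx":0,"dy":-0.19,"dz":0,"rx":0,"ry":0,"rz":0.05,"grip":1},{"dx":0,"dy":-0.232,"dz":0,"rx":0,"ry":0,"rz":0.075,"grip":1},{"dx":0,"dy":-0.232,"dz":0,"rx":0,"ry":0,"rz":0.1,"grip":1},{"dx":0,"dy":-0.232,"dz":0,"rx":0,"ry":0,"rz":0.1095,"grip":1}]'
python3 -m creep '[{"dx":0,"dy":0,"dz":-0.05,"rx":0,"ry":0,"rz":0,"grip":1},{"dx":0,"dy":0,"dz":-0.1,"rx":0,"ry":0,"rz":0,"grip":1},{"dx":0,"dy":0,"dz":-0.15,"rx":0,"ry":0,"rz":0,"grip":1},{"dx":0,"dy":0,"dz":-0.15,"rx":0,"ry":0,"rz":0,"grip":1},{"dx":0,"dy":0,"dz":-0.15,"rx":0,"ry":0,"rz":0,"grip":1}]'
```

```text
clock: 24.08
eef_pos: [415.2, 46.1, 189.1]
tool_rot: [3.141, -0.001, 0.891]
force: [2.2, 0.2, -5.8]
width: 22.3
gripper_force: 60.0
clock: 24.7
eef_pos: [416.0, -46.5, 189.0]
tool_rot: [3.141, 0.0, 1.573]
force: [0.6, -0.2, -5.3]
width: 22.4
gripper_force: 60.0
clock: 25.32
eef_pos: [416.6, -45.8, 129.0]
tool_rot: [3.14, 0.0, 1.572]
force: [1.5, 0.0, -5.0]
width: 22.5
gripper_force: 60.1
```

```bash
python3 -m creep '[{"dx":0,"dy":0,"dz":-0.06,"rx":0,"ry":0,"rz":0,"grip":1},{"dx":0,"dy":0,"dz":-0.12,"rx":0,"ry":0,"rz":0,"grip":1},{"dx":0,"dy":0,"dz":-0.16,"rx":0,"ry":0,"rz":0,"grip":1},{"dx":0,"dy":0,"dz":-0.175,"rx":0,"ry":0,"rz":0,"grip":1},{"dx":0,"dy":0,"dz":-0.175,"rx":0,"ry":0,"rz":0,"grip":1}]'
python3 -m creep '[{"dx":0,"dy":0,"dz":-0.0025,"rx":0,"ry":0,"rz":0,"grip":1},{"dx":0,"dy":0,"dz":-0.005,"rx":0,"ry":0,"rz":0,"grip":1},{"dx":0,"dy":0,"dz":-0.0075,"rx":0,"ry":0,"rz":0,"grip":1},{"dx":0,"dy":0,"dz":-0.0075,"rx":0,"ry":0,"rz":0,"grip":1},{"dx":0,"dy":0,"dz":-0.0075,"rx":0,"ry":0,"rz":0,"grip":1}]'
```

```text
clock: 25.95
eef_pos: [417.0, -45.5, 58.6]
tool_rot: [3.14, 0.001, 1.572]
force: [0.3, -0.0, -4.8]
width: 22.6
gripper_force: 60.6
clock: 26.58
eef_pos: [416.2, -45.4, 55.1]
tool_rot: [-3.142, -0.0, 1.573]
force: [0.1, -0.5, -6.3]
width: 22.2
gripper_force: 60.6
```

```bash
python3 -m creep '[{"dx":0.006,"dy":0,"dz":0,"rx":0,"ry":0,"rz":0,"grip":1},{"dx":0.012,"dy":0,"dz":0,"rx":0,"ry":0,"rz":0,"grip":1},{"dx":0.018,"dy":0,"dz":0,"rx":0,"ry":0,"rz":0,"grip":1},{"dx":0.018,"dy":0,"dz":0,"rx":0,"ry":0,"rz":0,"grip":1},{"dx":0.018,"dy":0,"dz":0,"rx":0,"ry":0,"rz":0,"grip":1}]'
python3 -m creep '[{"dx":0.001,"dy":0,"dz":-0.001,"rx":0,"ry":0,"rz":0,"grip":1},{"dx":0.002,"dy":0,"dz":-0.002,"rx":0,"ry":0,"rz":0,"grip":1},{"dx":0.003,"dy":0,"dz":-0.003,"rx":0,"ry":0,"rz":0,"grip":1},{"dx":0.003,"dy":0,"dz":-0.003,"rx":0,"ry":0,"rz":0,"grip":1},{"dx":0.003,"dy":0,"dz":-0.003,"rx":0,"ry":0,"rz":0,"grip":1}]'
```

```text
clock: 27.2
eef_pos: [423.2, -45.3, 55.1]
tool_rot: [-3.141, -0.0, 1.573]
force: [-0.1, -0.9, -4.8]
width: 22.5
gripper_force: 60.6
clock: 27.82
eef_pos: [423.8, -45.3, 54.5]
tool_rot: [-3.141, -0.001, 1.572]
force: [-2.4, -0.6, 7.3]
width: 22.0
gripper_force: 62.2
```

```bash
python3 -m creep '[{"dx":0,"dy":0,"dz":0.001,"rx":0,"ry":0,"rz":0,"grip":1},{"dx":0.001,"dy":0,"dz":0.001,"rx":0,"ry":0,"rz":0,"grip":1},{"dx":0.002,"dy":0,"dz":0.001,"rx":0,"ry":0,"rz":0,"grip":1},{"dx":0.003,"dy":0,"dz":0.001,"rx":0,"ry":0,"rz":0,"grip":1},{"dx":0.003,"dy":0,"dz":0.001,"rx":0,"ry":0,"rz":0,"grip":1}]'
```

```text
clock: 28.45
eef_pos: [423.9, -45.3, 54.5]
tool_rot: [-3.139, -0.001, 1.572]
force: [-5.4, -1.7, 8.5]
width: 22.7
gripper_force: 62.3
```

```bash
python3 -m creep '[{"dx":0.001,"dy":0,"dz":0,"rx":0,"ry":0,"rz":0,"grip":1},{"dx":0.002,"dy":0,"dz":0,"rx":0,"ry":0,"rz":0,"grip":1},{"dx":0.003,"dy":0,"dz":0,"rx":0,"ry":0,"rz":0,"grip":1},{"dx":0.003,"dy":0,"dz":0,"rx":0,"ry":0,"rz":0,"grip":1},{"dx":0.003,"dy":0,"dz":0,"rx":0,"ry":0,"rz":0,"grip":1}]'; python3 -c "
from h import *
s=ctrl.read_state();print(s['force'],s['torque'],s['eef_pos'])"
```

```text
clock: 29.08
eef_pos: [424.0, -45.3, 54.5]
tool_rot: [-3.137, -0.001, 1.572]
force: [-7.0, -1.0, 10.7]
width: 22.2
gripper_force: 62.6
[-7.03684439 -1.03042536 10.65090163] [-0.24635981  1.71791864  0.06643593] [424.01415054 -45.29422212  54.53558756]
```

```bash
python3 -m creep '[{"dx":-0.004,"dy":0,"dz":0.002,"rx":0,"ry":0,"rz":0,"grip":1},{"dx":-0.004,"dy":0,"dz":0.004,"rx":0,"ry":0,"rz":0,"grip":1},{"dx":-0.004,"dy":0,"dz":0.004,"rx":0,"ry":0,"rz":0,"grip":1},{"dx":-0.004,"dy":0,"dz":0.004,"rx":0,"ry":0,"rz":0,"grip":1},{"dx":-0.004,"dy":0,"dz":0.004,"rx":0,"ry":0,"rz":0,"grip":1}]'
python3 - <<'E'
from h import *
s=ctrl.read_state();print(s['force'],s['torque'],s['eef_pos'])
im,K,T=grab('top','t12');g=cv2.cvtColor(im,cv2.COLOR_BGR2GRAY);im,K2,T2=grab('scene','s12');g2=cv2.cvtColor(im,cv2.COLOR_BGR2GRAY)
im,Kw,Tw=grab('wrist','w12');gw=cv2.cvtColor(im,cv2.COLOR_BGR2GRAY)
X=Kw@(np.linalg.inv(Tw)@np.array([438,-10,50,1]))[:3];u,v=(X[:2]/X[2]).round().astype(int);print(u,v)
for yy in(-5,0,5,10):
    X=Kw@(np.linalg.inv(Tw)@np.array([438,yy,50,1]))[:3];u,v=(X[:2]/X[2]).round().astype(int)
    if 0<=v<420: print(yy,u,v,gw[v,max(u-60,0):u+60:2].tolist())
E
```

```text
clock: 29.7
eef_pos: [425.7, -45.3, 55.9]
tool_rot: [3.141, 0.0, 1.573]
force: [-0.8, 0.0, -5.6]
width: 22.6
gripper_force: 60.7
[-0.81609947  0.02603242 -5.62134794] [-0.00189159 -0.01509267  0.03628608] [425.73171559 -45.29719061  55.8659646 ]
305 200
-5 305 188 [78, 86, 88, 87, 88, 89, 85, 86, 84, 82, 85, 85, 84, 85, 81, 80, 86, 89, 87, 83, 84, 82, 84, 82, 91, 85, 86, 89, 86, 90, 88, 84, 73, 67, 64, 64, 65, 68, 64, 67, 68, 66, 67, 65, 64, 67, 63, 65, 66, 66, 64, 61, 69, 62, 64, 63, 66, 70, 66, 60]
0 306 177 [86, 87, 83, 85, 87, 89, 82, 84, 84, 83, 88, 85, 82, 83, 84, 81, 84, 84, 86, 86, 83, 81, 85, 85, 89, 88, 87, 84, 86, 89, 85, 81, 61, 31, 35, 32, 31, 30, 32, 35, 36, 35, 35, 30, 30, 32, 33, 34, 29, 35, 29, 32, 34, 33, 33, 32, 30, 31, 31, 33]
5 306 165 [88, 90, 85, 89, 87, 79, 84, 85, 82, 84, 84, 87, 84, 84, 81, 85, 83, 85, 87, 80, 85, 83, 84, 85, 91, 86, 85, 80, 87, 87, 86, 82, 67, 39, 32, 32, 31, 34, 29, 32, 34, 30, 35, 32, 35, 33, 31, 34, 29, 32, 30, 32, 34, 30, 35, 33, 31, 33, 36, 35]
10 306 153 [65, 63, 63, 64, 64, 66, 65, 63, 65, 63, 68, 63, 68, 63, 64, 64, 66, 64, 65, 66, 65, 65, 67, 64, 67, 64, 66, 67, 64, 63, 62, 55, 35, 36, 27, 34, 28, 33, 31, 33, 33, 29, 30, 33, 29, 33, 34, 32, 32, 33, 31, 35, 33, 30, 30, 32, 29, 33, 36, 36]
```

In the air it moves freely to x=425.7, so the earlier resistance was plate friction. I'll continue in +x while hovering until it touches the block.

```bash
python3 -m creep '[{"dx":0.001,"dy":0,"dz":0,"rx":0,"ry":0,"rz":0,"grip":1},{"dx":0.002,"dy":0,"dz":0,"rx":0,"ry":0,"rz":0,"grip":1},{"dx":0.0025,"dy":0,"dz":0,"rx":0,"ry":0,"rz":0,"grip":1},{"dx":0.0025,"dy":0,"dz":0,"rx":0,"ry":0,"rz":0,"grip":1},{"dx":0.0025,"dy":0,"dz":0,"rx":0,"ry":0,"rz":0,"grip":1}]'; python3 -c "
from h import *
s=ctrl.read_state();print(s['force'],s['torque'],s['eef_pos'])"
```

```text
clock: 30.48
eef_pos: [426.2, -45.2, 55.9]
tool_rot: [-3.141, -0.0, 1.573]
force: [-0.9, -0.4, -4.7]
width: 22.5
gripper_force: 60.7
[-0.9423684  -0.41413555 -4.73029046] [0.01932679 0.24902124 0.04658377] [426.22210143 -45.24136973  55.90339212]
```

The moment (0.25 N m, about 1 N at the edge) indicates contact. I'll push 2 mm more to make it flush.

```bash
python3 -m creep '[{"dx":0.001,"dy":0,"dz":0,"rx":0,"ry":0,"rz":0,"grip":1},{"dx":0.002,"dy":0,"dz":0,"rx":0,"ry":0,"rz":0,"grip":1},{"dx":0.003,"dy":0,"dz":0,"rx":0,"ry":0,"rz":0,"grip":1},{"dx":0.004,"dy":0,"dz":0,"rx":0,"ry":0,"rz":0,"grip":1},{"dx":0.005,"dy":0,"dz":0,"rx":0,"ry":0,"rz":0,"grip":1}]'; python3 -c "
from h import *
s=ctrl.read_state();print(s['force'],s['torque'],s['eef_pos'])"
```

```text
clock: 31.1
eef_pos: [428.7, -45.4, 55.9]
tool_rot: [3.141, 0.0, 1.573]
force: [-1.3, 0.0, -6.7]
width: 22.0
gripper_force: 60.6
[-1.34960677  0.00759387 -6.70199984] [ 0.02544174  0.33007979 -0.00514572] [428.72062248 -45.35527243  55.87714963]
```

Block slides along with a steady 1.3 N, so it is flush. Setting down, releasing and rising.

```bash
python3 -m creep '[{"dx":0,"dy":0,"dz":-0.0015,"rx":0,"ry":0,"rz":0,"grip":1},{"dx":0,"dy":0,"dz":-0.003,"rx":0,"ry":0,"rz":0,"grip":1},{"dx":0,"dy":0,"dz":-0.0045,"rx":0,"ry":0,"rz":0,"grip":1},{"dx":0,"dy":0,"dz":-0.0045,"rx":0,"ry":0,"rz":0,"grip":1},{"dx":0,"dy":0,"dz":-0.0045,"rx":0,"ry":0,"rz":0,"grip":1}]'; python3 -c "
from h import *
s=ctrl.read_state();print(s['force'],s['torque'],s['eef_pos'])"
```

```text
clock: 31.72
eef_pos: [428.8, -45.4, 54.5]
tool_rot: [3.141, 0.0, 1.573]
force: [-2.5, 1.9, 5.6]
width: 22.5
gripper_force: 62.0
[-2.54527173  1.89202665  5.58577697] [-0.017052    0.42986935 -0.01392219] [428.75096678 -45.4294547   54.50045503]
```

```bash
python3 -m creep '[{"dx":0,"dy":0,"dz":0.001,"rx":0,"ry":0,"rz":0,"grip":1},{"dx":0,"dy":0,"dz":0.001,"rx":0,"ry":0,"rz":0,"grip":0},{"dx":0,"dy":0,"dz":0.001,"rx":0,"ry":0,"rz":0,"grip":0},{"dx":0,"dy":0,"dz":0.001,"rx":0,"ry":0,"rz":0,"grip":0},{"dx":0,"dy":0,"dz":0.001,"rx":0,"ry":0,"rz":0,"grip":0}]'
python3 -m creep '[{"dx":0,"dy":0,"dz":0.03,"rx":0,"ry":0,"rz":0,"grip":0},{"dx":0,"dy":0,"dz":0.1,"rx":0,"ry":0,"rz":0,"grip":0},{"dx":0,"dy":0,"dz":0.2,"rx":0,"ry":0,"rz":0,"grip":0},{"dx":0,"dy":-0.12,"dz":0.34,"rx":0,"ry":0,"rz":0,"grip":0},{"dx":0,"dy":-0.22,"dz":0.4,"rx":0,"ry":0,"rz":0,"grip":0}]'
python3 - <<'E'
from h import *
s=ctrl.read_state();print(s['eef_pos'],s['force'])
im,K,T=grab('wrist','w13');g=cv2.cvtColor(im,cv2.COLOR_BGR2GRAY);grab('top','t13')
def px(p):
    X=K@(np.linalg.inv(T)@np.array([*p,1.]))[:3];return (X[:2]/X[2]).round().astype(int)
for y in(-75,-60,-45,-30,-15,0):
    u,v=px((440,y,50))
    if 0<=v<420: print(y,u,v,g[v,u-70:u+50:3].tolist())
print(px((429,15,70)),px((429,-105,70)))
E
```

```text
clock: 32.35
eef_pos: [428.5, -45.3, 54.5]
tool_rot: [3.141, 0.0, 1.573]
force: [0.2, -1.0, 0.2]
width: 43.1
gripper_force: 0.0
clock: 32.98
eef_pos: [428.8, -133.7, 217.2]
tool_rot: [3.139, 0.0, 1.575]
force: [0.9, 0.6, 0.2]
width: 42.8
gripper_force: 0.0
[ 428.81801557 -133.73235805  217.22873472] [0.93528393 0.61736601 0.19723178]
-75 290 113 [34, 33, 32, 32, 35, 35, 35, 34, 35, 35, 34, 33, 32, 54, 80, 90, 88, 89, 85, 90, 85, 95, 202, 199, 210, 215, 211, 204, 165, 152, 200, 210, 212, 211, 124, 86, 87, 86, 85, 83]
-60 290 94 [37, 35, 35, 34, 38, 34, 39, 36, 32, 37, 31, 37, 35, 58, 202, 218, 215, 214, 214, 212, 212, 216, 214, 206, 212, 217, 219, 218, 213, 200, 216, 214, 213, 209, 190, 88, 85, 85, 89, 82]
-45 290 74 [37, 34, 34, 38, 37, 34, 37, 34, 89, 89, 90, 91, 90, 146, 218, 219, 216, 217, 215, 214, 213, 218, 217, 212, 212, 220, 218, 219, 221, 219, 218, 215, 214, 211, 216, 88, 87, 89, 87, 91]
-30 291 53 [39, 36, 34, 91, 92, 93, 92, 94, 91, 98, 93, 92, 96, 214, 220, 221, 213, 215, 217, 216, 215, 221, 218, 208, 217, 221, 219, 132, 95, 95, 109, 196, 216, 214, 215, 88, 90, 87, 84, 84]
-15 291 32 [94, 95, 96, 96, 92, 92, 94, 94, 94, 96, 92, 94, 97, 221, 220, 220, 215, 219, 221, 217, 218, 222, 218, 210, 214, 224, 221, 220, 221, 218, 220, 219, 217, 216, 216, 101, 85, 89, 91, 88]
0 291 10 [97, 99, 96, 94, 94, 97, 94, 94, 95, 95, 93, 93, 99, 225, 222, 221, 216, 219, 219, 217, 216, 223, 219, 216, 69, 94, 92, 92, 90, 88, 88, 90, 90, 92, 91, 90, 91, 88, 87, 88]
[277 -20] [276 154]
```

They sit side by side with no dark gap. Now a quantitative parallelism and gap check from the outer edges.

```bash
python3 - <<'E'
from h import *
K,T=cal('w13');g=cv2.GaussianBlur(cv2.cvtColor(cv2.imread('pics/w13.png'),cv2.COLOR_BGR2GRAY),(3,3),0).astype(float)
def cross(v,a,b,t=150):
    r=g[v,a:b+1];i=np.where((r[:-1]-t)*(r[1:]-t)<0)[0]
    return None if len(i)==0 else a+i[0]+(t-r[i[0]])/(r[i[0]+1]-r[i[0]])
def line(a,b,vs,z):
    P=np.array([onz((c,v),K,T,z)[:2] for v in vs if (c:=cross(v,a,b)) is not None]);p=np.polyfit(P[:,1],P[:,0],1)
    return p,len(P),np.std(P[:,0]-np.polyval(p,P[:,1]))
L,n,e=line(245,275,range(5,85),70);R,m,f=line(312,335,range(18,80),50)
for nm,p in(('SE left',L),('blk right',R)): print(nm,'x at -45',np.polyval(p,-45).round(2),'slope rad',p[0].round(4))
print(n,e,m,f,'width(50 if flush)',np.polyval(R,-45)-np.polyval(L,-45))
# others: case screws/tub/loupe/caliper change in top image vs start
a=cv2.imread('pics/top0.png').astype(int);b=cv2.imread('pics/t13.png').astype(int)
for nm,(x0,y0,x1,y1) in dict(loupe=(270,255,291,275),tub=(176,152,197,172),cal=(192,108,265,165)).items():
    A,B=[cv2.cvtColor(i[y0:y1,x0:x1].astype(np.uint8),cv2.COLOR_BGR2GRAY).astype(np.float32) for i in(a,b)]
    print(nm,cv2.phaseCorrelate(A,B)[0],abs(A-B).mean())
E
```

```text
SE left x at -45 416.1 slope rad -0.006
blk right x at -45 465.05 slope rad -0.0526
79 0.03746060631860634 61 3.299141768559152 width(50 if flush) 48.94831659618512
loupe (-0.14376349226507834, -0.09392921283258282) 2.6238096
tub (-0.007526970483834106, 0.056780743544656787) 2.4404762
cal (0.46566900762512375, -0.011825900304298642) 2.8010094
```

```bash
python3 - <<'E'
from h import *
K,T=cal('w13');g=cv2.GaussianBlur(cv2.cvtColor(cv2.imread('pics/w13.png'),cv2.COLOR_BGR2GRAY),(3,3),0).astype(float)
P=[]
for v in range(18,84,1):
    r=g[v,317:337];i=np.where((r[:-1]>150)&(r[1:]<=150))[0]
    if len(i): P.append((v,317+i[-1]+(r[i[-1]]-150)/(r[i[-1]]-r[i[-1]+1])))
print(np.round(P[::6],1).tolist(),len(P))
W=np.array([onz((c,v),K,T,50)[:2] for v,c in P]);p=np.polyfit(W[:,1],W[:,0],1);k=abs(W[:,0]-np.polyval(p,W[:,1]))<.6
p=np.polyfit(W[k,1],W[k,0],1);print(np.polyval(p,-45),p,k.sum(),'width',np.polyval(p,-45)-416.1+0.0)
print(rect('w13',(445,-45,60),50)[1:4])
E
```

```text
[[19.0, 323.2], [25.0, 325.7], [31.0, 325.5], [37.0, 325.2], [43.0, 324.7], [49.0, 324.5], [55.0, 324.3], [61.0, 324.0], [67.0, 323.7], [73.0, 323.5], [79.0, 323.2]] 65
466.232448122699 [-1.49908066e-03  4.66164989e+02] 64 width 50.132448122698975
([50.73046112060547, 91.98584747314453], np.float32(90.02658), (259, 0, 67, 127))
```

The overall width is 50.1 mm (50 when flush), the parallelism error is 0.005 rad, and the bystanders haven't moved. Handing in.

```bash
python3 -c "
from cell import ctrl
print(ctrl.finish_job())"
```

```text
the job is handed in; nothing more can be done
None
```

The job is handed in, with no verdict returned: the two-hole block lies on the plate with the straightedge upright beside it, flush by my last measurement (50.1 mm overall against 50, parallel within 0.005 rad), both are released, and the camera checks showed the other two blocks level after the lift and the loupe, caliper and tub unmoved.

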